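# Ratchet-clamp a sample bottle and prove the grip

## Task

Clamp the amber sample bottle: pump the red lever, moving the jaw with this lever only, until the black pointer rests in the green band, not a stroke further, and let the lever come back up. Then grip the blue cap and pull straight up with gently rising force to about 10 newtons (never 20) to prove that the bottle holds; it must not lift off the deck. Let it settle, let go and leave the other glassware where it stands.

Things in the scene. Friction and masses are not known exactly. Their poses are not given: they have to be found in the camera images.
- clamp: Foot of the ratchet bottle clamp, fixed. Origin on the bench; +x runs from lever to bottle, z up. In its frame (mm): foot and sprung aluminium deck x -75..140, y -65..65, deck top z 12; blue housing x -70..-8, y -39..39, top z 100; dark steel V stop at the +x end, top z 62; black pad, 46 wide, z 25..65, between housing and bottle.
- guard_edge (a point): Middle of the orange front edge of the fixed clear splash guard (flat plate, 5 to 7 mm thick, over lever and housing): clamp x -130..-8, y -55..55, z 157..164 mm. It hangs over the handle, so a tool cannot come straight down on it: come from the clamp's -x side with the tool leaning back about 35 to 45 degrees from vertical, fingertips pointing forward (+x) and down.
- handle (a point): Centre of the red cross-bar handle of the lever: bar 60 mm long along the clamp's y, 16 mm diameter. It moves with the lever: at rest at clamp x -137, z 100 mm, at the end of the stroke x -138, z 55 mm (nearly straight down). Pressed best on top, near its middle.
- lever (a joint): Lever angle in rad: 0 up at rest, 0.45 down on its stop. A spring lifts it (4 to 7 N at the handle); pressing it right down takes up to about 15 N. A stroke from 0 to beyond 0.43 and back to 0 moves the jaw by one 8 mm tooth towards the bottle; a half stroke moves nothing lasting. The ratchet does not go back.
- jaw (a joint): Travel in m of the jaw out of the housing; grows towards the bottle by 0.008 a tooth (the first stroke may move it less). Starts at 0 to 0.016; 3 to 5 full strokes tighten the clamp.
- pad (a joint): How far the pad is pressed into the jaw, m, 0 to 0.0115, as the black pointer shows on the strip on top of the jaw: 0 untouched, green 0.002 to 0.0075, red beyond. Spring: 8 N at first touch, 0.8 N more per mm. The stroke that brings it into the green is the last: one more overtightens. At the bottom of a stroke it reads about 2 mm more than after it, which is allowed.
- pad_face (a point): Centre of the pad's front face, 45 mm above the bench.
- cap (a point): Centre of the blue cap of the upright loose bottle. Cap 38 mm diameter, 30 high, centre 95 above the bottle's underside (107 above the bench). Amber body 62 diameter, straight to 62 high, shoulder to a narrow neck at 73. 0.2 to 0.32 kg. The jaw pushes it into the V stop at clamp x 80.5, y 0. The cap does not unscrew. Closing fingers may press the cap down by a few newtons at first: count the pull from a reading taken before they close.
- stop (a point): Point on top of the deck, 12 mm above the bench, clamp x 80.5, y 0 mm, on which the bottle's axis stands when it is home in the V stop.
- jar_a_mid (a point): Bystander: glass jar, 64 mm diameter, 85 mm high; point half-way up.
- jar_b_mid (a point): Bystander: smaller glass jar, 56 mm diameter, 75 mm high; point half-way up.
- beaker_mid (a point): Bystander: beaker, 70 mm diameter, 90 mm high; point half-way up.
- deck (a joint): Lift in m of the sprung deck that carries housing, lever, jaw, stop and bottle; 0 at rest. Pulling the clamped bottle up with 3 N starts to lift it, then 2.5 N per mm: 10 N lifts it about 0.0028, 20 N 0.0068. It sinks back when let go.
There are look-alikes about, which are no part of the job. Leave any purple look-alike of the part that bears cap alone.

How it is judged:
By the outcome, as a careful person would: the job done as asked, in the order asked, and still so for the second after the job is handed in, with the robot touching nothing.
It also fails if it takes over 61 s, if anything falls off the work surface, if the arm or the gripper's body presses on something with over 40 N, if the wrist force passes 120 N, or if a joint passes its speed limit or range.

## Robot

A 6-joint arm with a two-finger parallel gripper is mounted at the origin on the work surface. World frame = base frame: x ahead of the robot, y to its left, z up, the work surface at z = 0. Lengths are in m, angles in rad, forces in N, time in s.
With the tool pointing down it reaches from about 0.3 to 0.775 m from the base axis. Payload 14.6 kg.
Tool frame: the origin (TCP) lies on the centre line of the jaws, within the pads' length; the fingertips stand 14 mm ahead of it and the grasp point (between the pads) lies 5 mm behind it; x points along the fingers, y is the direction in which the jaws open and shut, and the axes are right-handed (so a half turn about x gives the same grasp; the last joint's range is limited). The gripper opens to 94 mm and grips with 3 to 60 N. Pads are 16 mm wide; open, the fingers measure 119 mm over their backs; the gripper's body (75 mm by 177 mm) begins 78 mm behind the grasp point.
Start: joints at [-1.225, 0.3, 1.521, -0, 1.321, -0.067], TCP at [0.221, -0.504, 0.185] pointing down, gripper open.
Joint ranges: [-3.03, 3.03], [-0.79, 2.21], [0.23, 2.52], [-1.04, 4.18], [0, 3.07], [-2.55, 2.55]. Speed limits (rad/s): [2.22, 2.22, 2.57, 3.14, 3.14, 3.14].

## Interface

Orientations are given as [roll, pitch, yaw] about the fixed x, y, z axes, in that order (R = Rz(yaw) Ry(pitch) Rx(roll)).
In Python, from station import * gives the robot as it stands. The module is installed in compiled form; this text tells all that it offers.
- The arm moves only by the shell command python3 -m handwheel 'ROWS' [FORCE]. ROWS is JSON, a list of rows, each a list of 3 entries, a list of its own where there are three numbers: the shift along the tool's x, y, z in mm, then the turn about the tool's x in rad, then the gripper command: -1 is fully open, 1 is shut, values between are in proportion. In form: [[[dx, dy, dz], spin, gripper], ...]. A call has exactly 5 rows; each row is the pose to reach, as a shift and turn from the pose measured when the call began, along the tool's axes at that moment; what a row does not reach only later rows make up. A row lasts 1/10 s, in which the tool goes at most 50 mm and 8.59 degrees, less where a joint would pass 70% of its speed; a pose out of reach is approached as far as the arm can. A call with a gripper value outside its range is refused whole. The fingers move at their own pace and stop on an object; FORCE is the grip in N (left out, the last holds). Time passes only in rows, so rows that repeat a pose let the fingers close, or fill a call up. It gives the time, the measured TCP pose, the force and the opening at its end, in the units of the state.
- get_obs(): the state, without advancing time (a new reading comes with each control period).
- camera(name): name is "side" or "top"; returns (picture, depth): 420x560x3 uint8, blue, green, red; 420x560 float32, m along the optical axis (not along the pixel's ray), 0 where there is no reading.
- camera_info(name): a dict with "fx", "fy", "cx", "cy" (pixels), "k1" (the pictures are not rectified: a ray, as slopes to the right and down, at radius r is drawn at 1 + k1 r^2 times it, then the intrinsics apply), "extrinsics" (4x4, takes a point from camera to world coordinates). Camera axes: x right, y down, z forward; pixel columns grow to the right and rows downward; lengths in m; the calibration is good to about 2 mm. A picture is of the moment at which its call begins. camera_info takes no time and is no camera call.
- hand_in(): hands the job in, once; it reports no verdict.
The state is a dict: "time_s": time; "qpos": joint angles; "joint_vel": joint speeds; "tau": joint torques, N m; "ee_pos": TCP position; "eef_rot": TCP orientation; "force": force on the tool from outside, world axes, zero at the start; "moment": the same for the moment, N m; "grip_width": finger opening in m.
Only numpy, scipy, OpenCV 4.12 (cv2) and the standard library are available. Lean on these libraries where they do the work, as an engineer would, in place of code of your own. Each camera call takes 0.05 s, during which the arm holds its last target. There are 200 camera calls.

## Working session

There is one attempt and no reset: what is moved stays moved. The work goes in short steps, Python scripts to look and compute and a shell command to move; the robot and the scene stay as the last step left them, time stands still between calls to the robot, and variables do not carry over. Pictures are saved under pics/ and viewed, about 8 in all and at most 12, crops included, and the job is handed in when it is done.

```bash
mkdir -p pics; cat > h.py <<'E'
from station import *
import numpy as np, cv2
from scipy.spatial.transform import Rotation as R
def ray(ci,u,v):
    d=np.array([(u-ci["cx"])/ci["fx"],(v-ci["cy"])/ci["fy"]]); s=d.copy()
    for _ in range(20): s=d/(1+ci["k1"]*(s@s))
    return np.array([s[0],s[1],1.])
def px2w(name,D,u,v,w=1,z=None):
    ci=camera_info(name);E=np.array(ci["extrinsics"]);r=ray(ci,u,v)
    if z is not None:
        o=E[:3,3];d=E[:3,:3]@r;return o+d*(z-o[2])/d[2]
    p=D[v-w:v+w+1,u-w:u+w+1];p=p[p>0];return (E@np.append(r*np.median(p),1))[:3]
def cloud(name,D):
    ci=camera_info(name);E=np.array(ci["extrinsics"])
    K=np.array([[ci["fx"],0,ci["cx"]],[0,ci["fy"],ci["cy"]],[0,0,1.]])
    v,u=np.mgrid[:D.shape[0],:D.shape[1]]
    d=np.stack([(u-ci["cx"])/ci["fx"],(v-ci["cy"])/ci["fy"]],-1);s=d.copy()
    for _ in range(15): s=d/(1+ci["k1"]*(s**2).sum(-1,keepdims=True))
    P=np.concatenate([s*D[...,None],D[...,None]],-1)@E[:3,:3].T+E[:3,3]
    P[D<=0]=np.nan;return P
def w2px(name,P):
    ci=camera_info(name);E=np.linalg.inv(np.array(ci["extrinsics"]));p=E[:3,:3]@P+E[:3,3]
    s=p[:2]/p[2];s=s*(1+ci["k1"]*(s@s));return s*[ci["fx"],ci["fy"]]+[ci["cx"],ci["cy"]]
E
python3 - <<'E'
from h import *
o=get_obs();print({k:np.round(v,3).tolist() for k,v in o.items()})
for n in("top","side"):
    c,d=camera(n);cv2.imwrite(f"pics/{n}0.png",c);np.save(f"{n}0.npy",d);print(n,camera_info(n)["fx"],np.round(camera_info(n)["extrinsics"],3).tolist())
E
```

```text
{'time_s': 0.0, 'qpos': [-1.225, 0.3, 1.522, -0.0, 1.321, -0.067], 'joint_vel': [0.0, -0.001, -0.001, -0.0, 0.0, 0.002], 'tau': [-0.0, -53.18, -35.274, 0.071, 0.024, -0.0], 'ee_pos': [0.221, -0.504, 0.185], 'eef_rot': [-1.635, 1.57, 1.919], 'force': [0.114, 0.594, -0.119], 'moment': [0.005, -0.049, -0.029], 'grip_width': 0.094}
top 516.2227632962847 [[-0.015, -0.991, 0.136, 0.418], [-1.0, 0.016, 0.012, -0.001], [-0.014, -0.135, -0.991, 1.712], [0.0, 0.0, 0.0, 1.0]]
side 527.4094745272085 [[-0.986, -0.118, 0.114, 0.427], [-0.163, 0.631, -0.758, 1.174], [0.017, -0.767, -0.642, 1.113], [0.0, 0.0, 0.0, 1.0]]
```

View pics/top0.png

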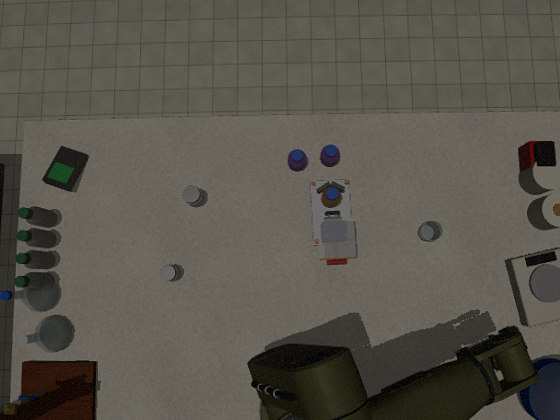

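View pics/side0.png

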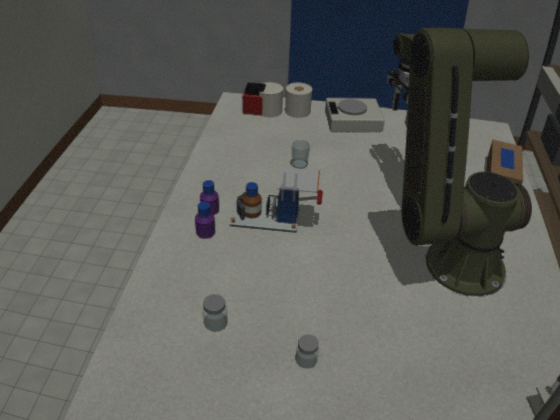

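Top view: amber bottle with blue cap in the clamp at (332,195). The look-alikes are two purple bottles with blue caps at (298,160) and (330,155). The red handle is at (337,262) and the orange guard edge at about (337,258). There are jars at (194,196) and (171,272), and a beaker at (429,232). I choose the amber bottle at (332,195), which is the one inside the clamp, and will check it in a crop.

```bash
python3 - <<'E'
from h import *
t=cv2.imread("pics/top0.png");s=cv2.imread("pics/side0.png")
a=cv2.resize(t[140:275,285:375],None,fx=4.4,fy=4.4,interpolation=cv2.INTER_CUBIC)
b=cv2.resize(s[160:250,180:340],None,fx=2.5,fy=2.5*1,interpolation=cv2.INTER_CUBIC)
W=np.zeros((594,800,3),np.uint8);W[:a.shape[0],:a.shape[1]]=a[:594];W[:b.shape[0],398:398+b.shape[1]]=b
W=np.clip(W*1.8,0,255).astype(np.uint8);cv2.imwrite("pics/crop1.png",W)
for n,im in(("top",t),("side",s)):
    D=np.load(n+"0.npy");P=cloud(n,D);hsv=cv2.cvtColor(im,cv2.COLOR_BGR2HSV).astype(int);h,S,V=hsv[...,0],hsv[...,1],hsv[...,2]
    roi=(np.abs(P[...,0]-.6)<.25)&(np.abs(P[...,1])<.2)
    for nm,m in dict(red=((h<4)|(h>176))&(S>150)&(V>60),orange=(h>6)&(h<20)&(S>120)&(V>90),blue=(h>105)&(h<122)&(S>130)&(V>50)).items():
        m=m&roi; k,l,st,ce=cv2.connectedComponentsWithStats(m.astype(np.uint8))
        for i in range(1,k):
            if st[i,4]>5:
                q=P[l==i];print(n,nm,st[i].tolist(),"c",ce[i].round(1),"med",np.nanmedian(q,0).round(4),"lo",np.nanpercentile(q,5,axis=0).round(3),"hi",np.nanpercentile(q,95,axis=0).round(3))
E
```

```text
top red [327, 260, 19, 5, 70] c [336.2 261.6] med [ 0.4685 -0.1217  0.1066] lo [ 0.465 -0.148  0.099] hi [ 0.475 -0.097  0.112]
top orange [345, 180, 3, 4, 9] c [346.  181.2] med [ 0.7362 -0.1678  0.0276] lo [ 0.733 -0.171  0.018] hi [ 0.741 -0.164  0.031]
top orange [312, 182, 3, 3, 9] c [313. 183.] med [ 0.7331 -0.0582  0.0252] lo [ 0.729 -0.062  0.022] hi [ 0.736 -0.055  0.029]
top orange [315, 239, 3, 4, 10] c [316.  240.8] med [ 0.54  -0.064  0.026] lo [ 0.537 -0.067  0.022] hi [ 0.545 -0.061  0.03 ]
top orange [320, 257, 37, 3, 52] c [337.8 257.9] med [ 0.4783 -0.1253  0.1631] lo [ 0.476 -0.17   0.157] hi [ 0.481 -0.077  0.169]
top blue [325, 145, 12, 11, 103] c [330.7 149.9] med [ 0.8234 -0.1144  0.1091] lo [ 0.81  -0.128  0.102] hi [ 0.839 -0.099  0.115]
top blue [291, 149, 12, 12, 102] c [296.7 154.8] med [ 0.8089 -0.0063  0.1093] lo [ 0.795 -0.019  0.103] hi [0.824 0.009 0.115]
top blue [326, 188, 12, 11, 103] c [331.9 193.2] med [ 0.6823 -0.1133  0.122 ] lo [ 0.668 -0.129  0.116] hi [ 0.696 -0.098  0.128]
side red [318, 191, 4, 13, 39] c [319.4 196.5] med [ 0.4668 -0.1172 
[... 268 characters left out ...]
5] lo [ 0.807 -0.121  0.082] hi [ 0.832 -0.093  0.112]
side blue [247, 183, 10, 13, 119] c [251.5 189. ] med [ 0.6782 -0.1013  0.1169] lo [ 0.665 -0.122  0.096] hi [ 0.692 -0.093  0.123]
side blue [198, 201, 12, 16, 145] c [203.7 208.5] med [0.8043 0.0047 0.1051] lo [ 0.792 -0.02   0.083] hi [0.819 0.016 0.111]
side blue [282, 204, 4, 3, 6] c [283.2 204.8] med [ 0.5755 -0.0801  0.0857] lo [ 0.569 -0.087  0.074] hi [ 0.578 -0.075  0.092]
side blue [292, 206, 3, 4, 6] c [292.8 207.8] med [ 0.5441 -0.0824  0.0738] lo [ 0.541 -0.084  0.071] hi [ 0.547 -0.08   0.081]
side blue [278, 210, 18, 12, 126] c [286.  216.6] med [ 0.5644 -0.0801  0.0367] lo [ 0.539 -0.085  0.023] hi [ 0.587 -0.075  0.057]
```

View pics/crop1.png

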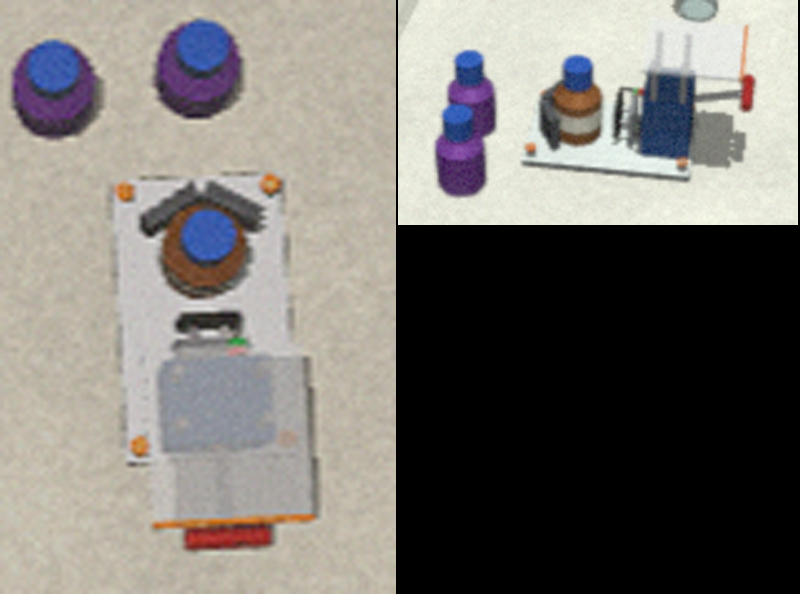

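Confirmed: the amber bottle, with blue cap, stands between V stop and pad, and the purple pair is outside the clamp. Next I need the clamp frame and tool axes. A row can't command a tilt, so I'll see how the arm behaves at the edge of its reach.

```bash
cat >> h.py <<'E'
YAW=0.033; O=np.array([0.6045,-0.1165,0]); C=R.from_euler("z",YAW)
def tool(): o=get_obs();return np.array(o["ee_pos"]),R.from_euler("xyz",o["eef_rot"]),o
def to(target,clamp=False):
    "world (or clamp mm) target -> tool-axes mm shift"
    p,r,o=tool(); t=C.apply(np.array(target)/1000.)+O if clamp else np.array(target)
    return (r.inv().apply(t-p)*1000).round(1)
def st(m=""):
    p,r,o=tool();a=r.as_matrix()
    print(m,"t",round(o["time_s"],2),"tcp",p.round(4),"clamp",(C.inv().apply(p-O)*1000).round(1),"x",C.inv().apply(a[:,0]).round(3),"y",C.inv().apply(a[:,1]).round(3),"F",np.round(o["force"],2),"w",round(o["grip_width"],4),"q",np.round(o["qpos"],2))
E
python3 - <<'E'
from h import *
st()
P=cloud("top",np.load("top0.npy"));P2=cloud("side",np.load("side0.npy"))
print(to([.55,0,.40]),to([.45,0.02,.40]))
for u,v in((194,190),(171,268),(429,228)):print(px2w("top",np.load("top0.npy"),u,v))
E
```

```text
t 0.1 tcp [ 0.2206 -0.5036  0.1847] clamp [-396.5 -374.2  184.7] x [-0.     0.001 -1.   ] y [ 0.371 -0.929 -0.001] F [ 0.48 -0.67 -0.2 ] w 0.0941 q [-1.22  0.3   1.52  0.    1.32 -0.07]
[-215.  -329.3 -503.8] [-214.9 -387.8 -420.2]
[0.70543777 0.32580332 0.08583536]
[0.45767594 0.3985971  0.0763549 ]
[ 0.5788218  -0.44185736  0.00124018]
```

```bash
python3 -m handwheel '[[[-50,0,0],0.1,1],[[-100,-30,-40],0.2,1],[[-150,-60,-80],0.3,1],[[-200,-90,-120],0.38,1],[[-215,-120,-160],0.38,1]]' 20
python3 -c "
from h import *
st();print(to([.5,0.0,.40]))"
```

```text
time_s: 0.6
ee_pos: [0.2939, -0.3735, 0.3692]
eef_rot: [-3.091, 1.571, 0.079]
force: [0.6, 0.0, -0.4]
grip_width: 0.0574
 t 0.6 tcp [ 0.2939 -0.3735  0.3692] clamp [-318.9 -246.6  369.2] x [ 0.  0. -1.] y [-0.004 -1.    -0.   ] F [ 0.63  0.02 -0.42] w 0.0574 q [-0.98  0.06  1.39  0.    1.7   0.56]
[ -30.7 -367.4 -216.8]
```

```bash
python3 -m handwheel '[[[-6,-70,-45],0,1],[[-12,-140,-90],0,1],[[-18,-210,-130],0,1],[[-24,-280,-170],0,1],[[-31,-350,-210],0,1]]'
python3 -m handwheel '[[[0,-10,-50],0,1],[[0,-20,-100],0,1],[[0,-30,-150],0,1],[[0,-30,-200],0,1],[[0,-30,-250],0,1]]'
python3 -c "
from h import *
st()"
python3 -m handwheel '[[[0,0,-50],0,1],[[0,0,-100],0,1],[[0,0,-150],0,1],[[0,0,-200],0,1],[[0,0,-250],0,1]]'
python3 -c "
from h import *
st()"
```

```text
time_s: 1.1
ee_pos: [0.4176, -0.1562, 0.3876]
eef_rot: [-2.899, 1.571, 0.272]
force: [1.3, -0.2, -0.3]
grip_width: 0.0174
time_s: 1.6
ee_pos: [0.6561, -0.1187, 0.387]
eef_rot: [-0.386, 1.57, 2.786]
force: [0.7, -1.2, 0.5]
grip_width: 0.0008
 t 1.6 tcp [ 0.6561 -0.1187  0.387 ] clamp [ 51.5  -3.9 387. ] x [-0.001  0.    -1.   ] y [-0.003 -1.    -0.   ] F [ 0.71 -1.17  0.55] w 0.0008 q [-0.23  0.57  0.69  0.    1.89  1.31]
time_s: 2.1
ee_pos: [0.7604, -0.1025, 0.3413]
eef_rot: [2.983, 1.541, -0.128]
force: [-0.7, -0.1, -0.2]
grip_width: 0.0003
 t 2.1 tcp [ 0.7604 -0.1025  0.3413] clamp [156.2   8.9 341.3] x [ 0.029 -0.005 -1.   ] y [-0.003 -1.     0.005] F [-0.69 -0.15 -0.17] w 0.0003 q [-0.18  0.91  0.24  0.    1.97  1.36]
```

```bash
python3 -m handwheel '[[[-50,0,-50],0,1],[[-100,0,-100],0,1],[[-150,0,-150],0,1],[[-200,0,-200],0,1],[[-250,0,-250],0,1]]'
python3 -c "
from h import *
st()"
python3 -m handwheel '[[[-100,0,0],0,1],[[-200,0,0],0,1],[[-300,0,0],0,1],[[-400,0,0],0,1],[[-500,0,0],0,1]]'
python3 -c "
from h import *
st()"
```

```text
time_s: 2.6
ee_pos: [0.7454, -0.0821, 0.3884]
eef_rot: [2.991, 1.508, -0.121]
force: [-0.2, -0.5, -1.1]
grip_width: 0.0005
 t 2.6 tcp [ 0.7454 -0.0821  0.3884] clamp [141.9  29.7 388.4] x [ 0.062 -0.01  -0.998] y [-0.003 -1.     0.009] F [-0.17 -0.54 -1.06] w 0.0005 q [-0.16  0.84  0.23  0.    2.    1.38]
time_s: 3.1
ee_pos: [0.6405, -0.0705, 0.5322]
eef_rot: [2.992, 1.484, -0.12]
force: [0.3, -0.9, 0.9]
grip_width: 0.0005
 t 3.1 tcp [ 0.6405 -0.0705  0.5322] clamp [ 37.5  44.8 532.2] x [ 0.085 -0.013 -0.996] y [-0.004 -1.     0.013] F [ 0.34 -0.86  0.86] w 0.0005 q [-0.17  0.63  0.23  0.01  2.19  1.38]
```

```bash
python3 -m handwheel '[[[0,0,-900],0,1],[[0,0,-900],0,1],[[0,0,-900],0,1],[[0,0,-900],0,1],[[0,0,-900],0,1]]'
python3 -c "
from h import *
st()"
python3 -m handwheel '[[[-500,0,-900],0,1],[[-500,0,-900],0,1],[[-500,0,-900],0,1],[[-500,0,-900],0,1],[[-500,0,-900],0,1]]'
python3 -c "
from h import *
st()"
```

```text
time_s: 3.6
ee_pos: [0.7329, -0.0519, 0.4347]
eef_rot: [3.004, 1.456, -0.108]
force: [0.3, -0.5, -0.2]
grip_width: 0.0005
 t 3.6 tcp [ 0.7329 -0.0519  0.4347] clamp [130.5  60.3 434.7] x [ 0.114 -0.016 -0.993] y [-0.004 -1.     0.016] F [ 0.27 -0.47 -0.2 ] w 0.0005 q [-0.12  0.78  0.23  0.    2.01  1.42]
time_s: 4.1
ee_pos: [0.7415, -0.0351, 0.4386]
eef_rot: [3.017, 1.423, -0.095]
force: [-0.3, -1.4, 0.0]
grip_width: 0.0003
 t 4.1 tcp [ 0.7415 -0.0351  0.4386] clamp [139.6  76.8 438.6] x [ 0.146 -0.019 -0.989] y [-0.005 -1.     0.018] F [-0.32 -1.4   0.04] w 0.0003 q [-0.1   0.78  0.24  0.    1.98  1.44]
```

The rows tilt the tool about 0.033 rad forward per call when pushed at the edge of reach. About 0.45 rad already clears the guard by my geometry, and still allows the cap grip. I'll continue to that.

```bash
python3 -m handwheel '[[[-200,0,-900],0,1],[[-200,0,-900],0,1],[[-200,0,-900],0,1],[[-200,0,-900],0,1],[[-200,0,-900],0,1]]'
python3 -m handwheel '[[[-200,0,-900],0,1],[[-200,0,-900],0,1],[[-200,0,-900],0,1],[[-200,0,-900],0,1],[[-200,0,-900],0,1]]'
python3 -m handwheel '[[[-200,0,-900],0,1],[[-200,0,-900],0,1],[[-200,0,-900],0,1],[[-200,0,-900],0,1],[[-200,0,-900],0,1]]'
python3 -m handwheel '[[[0,0,-900],0,1],[[0,0,-900],0,1],[[0,0,-900],0,1],[[0,0,-900],0,1],[[0,0,-900],0,1]]'
python3 -c "
from h import *
st()"
```

```text
time_s: 4.6
ee_pos: [0.7791, -0.0222, 0.3987]
eef_rot: [3.028, 1.391, -0.083]
force: [-0.4, -0.7, 0.3]
grip_width: 0.0004
time_s: 5.1
ee_pos: [0.8053, -0.0118, 0.3736]
eef_rot: [3.039, 1.358, -0.073]
force: [0.1, -0.2, 0.4]
grip_width: 0.0007
time_s: 5.6
ee_pos: [0.8241, -0.0036, 0.3599]
eef_rot: [3.048, 1.324, -0.063]
force: [-0.4, -0.3, 0.1]
grip_width: 0.0006
time_s: 6.1
ee_pos: [0.857, 0.0025, 0.3176]
eef_rot: [3.056, 1.29, -0.055]
force: [-0.6, 0.2, 0.3]
grip_width: 0.0005
 t 6.1 tcp [0.857  0.0025 0.3176] clamp [256.2 110.6 317.6] x [ 0.276 -0.024 -0.961] y [-0.006 -1.     0.024] F [-0.55  0.16  0.34] w 0.0005 q [-0.04  0.95  0.24 -0.    1.67  1.5 ]
```

```bash
python3 -m handwheel '[[[-200,0,-900],0,1],[[-200,0,-900],0,1],[[-200,0,-900],0,1],[[-200,0,-900],0,1],[[-200,0,-900],0,1]]'
python3 -m handwheel '[[[-200,0,-900],0,1],[[-200,0,-900],0,1],[[-200,0,-900],0,1],[[-200,0,-900],0,1],[[-200,0,-900],0,1]]'
python3 -m handwheel '[[[-200,0,-900],0,1],[[-200,0,-900],0,1],[[-200,0,-900],0,1],[[-200,0,-900],0,1],[[-200,0,-900],0,1]]'
python3 -m handwheel '[[[-200,0,-900],0,1],[[-200,0,-900],0,1],[[-200,0,-900],0,1],[[-200,0,-900],0,1],[[-200,0,-900],0,1]]'
python3 -m handwheel '[[[-200,0,-900],0,1],[[-200,0,-900],0,1],[[-200,0,-900],0,1],[[-200,0,-900],0,1],[[-200,0,-900],0,1]]'
python3 -c "
from h import *
st()
print(to([-200,0,300],1),to([-185,0,150],1))"
```

```text
time_s: 6.6
ee_pos: [0.8621, 0.0079, 0.3305]
eef_rot: [3.063, 1.254, -0.048]
force: [-0.9, 0.1, 0.5]
grip_width: 0.0008
time_s: 7.1
ee_pos: [0.8655, 0.0123, 0.3462]
eef_rot: [3.069, 1.219, -0.041]
force: [0.2, 0.3, -0.7]
grip_width: 0.0004
time_s: 7.6
ee_pos: [0.8667, 0.0158, 0.3657]
eef_rot: [3.074, 1.183, -0.036]
force: [-0.4, -0.7, 1.1]
grip_width: 0.0005
time_s: 8.1
ee_pos: [0.866, 0.0187, 0.3879]
eef_rot: [3.078, 1.147, -0.031]
force: [-0.2, 0.1, -0.6]
grip_width: 0.0006
time_s: 8.6
ee_pos: [0.8636, 0.0211, 0.4119]
eef_rot: [3.083, 1.112, -0.026]
force: [0.4, 1.1, 0.7]
grip_width: 0.0007
 t 8.6 tcp [0.8636 0.0211 0.4119] clamp [263.5 129.  411.9] x [ 0.442 -0.026 -0.896] y [-0.006 -1.     0.026] F [0.45 1.1  0.74] w 0.0007 q [-0.02  0.85  0.24 -0.    1.6   1.52]
[-101.2  129.   465.9] [ 39.9 125.  518.8]
```

```bash
python3 -m handwheel '[[[-15,15,48],0,1],[[-30,30,96],0,1],[[-45,45,144],0,1],[[-60,60,192],0,1],[[-75,75,240],0,1]]'
python3 -m handwheel '[[[-7,15,48],0,1],[[-14,30,96],0,1],[[-20,40,144],0,1],[[-26,50,192],0,1],[[-26,54,226],0,1]]'
python3 -c "
from h import *
st()
print(to([-200,0,220],1),to([-160,0,145],1))"
```

```text
time_s: 9.1
ee_pos: [0.6994, -0.0345, 0.3882]
eef_rot: [3.083, 1.112, -0.026]
force: [0.8, -0.9, 1.6]
grip_width: 0.0004
time_s: 9.6
ee_pos: [0.4844, -0.0966, 0.3127]
eef_rot: [3.081, 1.111, -0.028]
force: [0.5, 0.1, 0.0]
grip_width: 0.0004
 t 9.6 tcp [ 0.4844 -0.0966  0.3127] clamp [-119.4   23.9  312.7] x [ 0.443 -0.027 -0.896] y [-0.007 -1.     0.027] F [0.51 0.09 0.02] w 0.0004 q [-0.36 -0.19  1.81  0.16  1.08  1.14]
[ 48.   22.  113.5] [132.9  19.7 110.8]
```

```bash
python3 -m handwheel '[[[0,10,45],0,1],[[10,20,90],0,1],[[40,22,113],0,1],[[80,21,112],0,1],[[110,20,112],0,1]]'
python3 -c "
from h import *
st()
print(to([-150,0,140],1),to([-146,0,125],1));c,d=camera('side');np.save('side1.npy',d)
cv2.imwrite('pics/side1.png',cv2.resize(np.clip(c[140:260,190:350]*1.6,0,255).astype(np.uint8),None,fx=4,fy=4,interpolation=cv2.INTER_CUBIC))
st()"
```

```text
time_s: 10.1
ee_pos: [0.4332, -0.1221, 0.1639]
eef_rot: [3.08, 1.11, -0.03]
force: [0.6, -1.1, -0.0]
grip_width: 0.0007
 t 10.1 tcp [ 0.4332 -0.1221  0.1639] clamp [-1.714e+02  1.000e-01  1.639e+02] x [ 0.444 -0.028 -0.896] y [-0.008 -1.     0.027] F [ 0.57 -1.08 -0.03] w 0.0007 q [-0.48 -0.17  2.15  0.29  0.76  0.89]
[30.9 -0.7 -8.5] [46.1 -1.2 -5.5]
 t 10.15 tcp [ 0.433  -0.1212  0.16  ] clamp [-171.6    0.9  160. ] x [ 0.439 -0.025 -0.898] y [-0.007 -1.     0.025] F [-1.97  0.97 -5.04] w 0.0004 q [-0.48 -0.16  2.15  0.29  0.76  0.89]
```

View pics/side1.png

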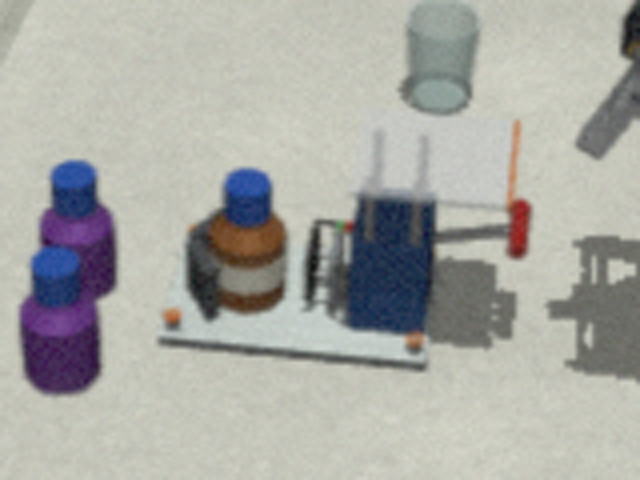

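The fingertips, at crop (590,150), stand behind and above the red handle at (519,228), clear of the guard. The bottle is close to the V stop and the pointer shows at (343,227). Now down onto the bar.

```bash
python3 -c "
from h import *
print(to([-147,0,140],1),to([-147,0,124],1))"
python3 -m handwheel '[[[10,0,-10],0,1],[[25,0,-13],0,1],[[30,0,-12],0,1],[[38,0,-9],0,1],[[44,0,-6],0,1]]'
python3 -c "
from h import *
st()
print(to([-147,0,100],1),to([-147,0,76],1))"
```

```text
[ 28.7   0.3 -13.3] [43.1 -0.1 -6.3]
time_s: 10.65
ee_pos: [0.4575, -0.1216, 0.1231]
eef_rot: [3.085, 1.115, -0.025]
force: [-0.2, 0.8, 0.6]
grip_width: 0.0004
 t 10.65 tcp [ 0.4575 -0.1216  0.1231] clamp [-147.    -0.2  123.1] x [ 0.44  -0.025 -0.898] y [-0.007 -1.     0.025] F [-0.24  0.76  0.61] w 0.0004 q [-0.45 -0.04  2.14  0.31  0.65  0.88]
[20.8 -0.8 10.1] [42.3 -1.4 20.7]
```

```bash
python3 -m handwheel '[[[10,0,5],0,1],[[20,-1,10],0,1],[[30,-1,15],0,1],[[38,-1,19],0,1],[[42,-1,21],0,1]]'
python3 -c "
from h import *
st()
print(to([-147,0,74],1),to([-147,0,72],1))"
```

```text
time_s: 11.15
ee_pos: [0.4568, -0.1217, 0.0755]
eef_rot: [3.086, 1.115, -0.024]
force: [-0.1, -1.0, -0.3]
grip_width: 0.0003
 t 11.15 tcp [ 0.4568 -0.1217  0.0755] clamp [-147.8   -0.3   75.5] x [ 0.439 -0.025 -0.898] y [-0.007 -1.     0.024] F [-0.1  -0.98 -0.31] w 0.0003 q [-0.45  0.05  2.19  0.38  0.52  0.8 ]
[ 1.7 -0.4 -0. ] [ 3.5 -0.4  0.8]
```

```bash
python3 -c "
from h import *
c,d=camera('side');np.save('side2.npy',d);t,e=camera('top')
a=cv2.resize(c[150:240,250:350],None,fx=4,fy=4,interpolation=cv2.INTER_CUBIC);b=cv2.resize(t[180:300,290:390],None,fx=4,fy=4,interpolation=cv2.INTER_CUBIC)
W=np.zeros((480,800,3),np.uint8);W[:360,:400]=a;W[:,400:]=b
cv2.imwrite('pics/s2.png',np.clip(W*1.7,0,255).astype(np.uint8))
p,r,o=tool();x=r.as_matrix()[:,0]
tip=p+.014*x;print('tip',tip,'px',w2px('side',tip),'handle model',w2px('side',C.apply([-.137,0,.1])+O))"
```

```text
tip [ 0.46305246 -0.12183086  0.06320251] px [319.7971749  205.89077767] handle model [319.24603322 196.73270592]
```

View pics/s2.png

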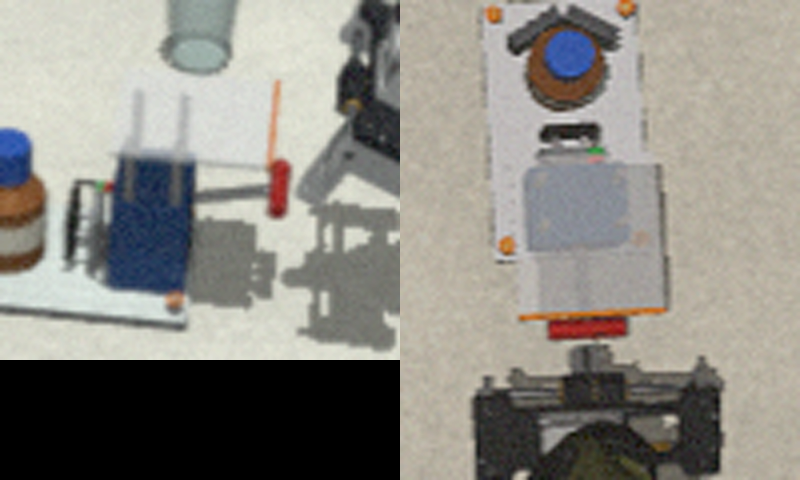

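The image shows the tip just short of (behind) the handle, roughly at (326,197) against (320,206) expected. I'll measure the tip with depth.

```bash
python3 -c "
from h import *
st()
p,r,o=tool()
print('prev tip px',w2px('side',C.apply([-.1653,.0005,.147])+O))
t,e=camera('top');c,d=camera('side')
for n,D in(('top',e),('side',d)):
    P=cloud(n,D);Q=C.inv().apply((P-O).reshape(-1,3)).reshape(P.shape)*1000
    m=(Q[...,0]<-146)&(Q[...,0]>-260)&(abs(Q[...,1])<25)&(Q[...,2]>30)&(Q[...,2]<200)
    q=Q[m];T=(r.inv().apply(P[m]-p))*1000
    print(n,m.sum(),'tool x pct',np.percentile(T[:,0],[50,90,97,100]).round(1),'y',np.percentile(T[:,1],[3,50,97]).round(1),'z',np.percentile(T[:,2],[3,50,97]).round(1))
    k=T[:,0]>np.percentile(T[:,0],85);print(' tip part: clamp',q[k].mean(0).round(1),'tool',T[k].mean(0).round(1),'min z',q[:,2].min().round(1),'max x',q[:,0].max().round(1))
"
```

```text
t 11.25 tcp [ 0.4569 -0.1217  0.0758] clamp [-147.7   -0.3   75.8] x [ 0.439 -0.025 -0.898] y [-0.007 -1.     0.024] F [1.12 0.29 0.47] w 0.0002 q [-0.45  0.05  2.19  0.38  0.52  0.8 ]
prev tip px [329.65164575 185.63851386]
top 65 tool x pct [-53.3 -31.7 -25.9 -18.8] y [-10.8   1.5  13.6] z [-32.4  -9.9  -7.2]
 tip part: clamp [-151.2   -1.   105.7] tool [-28.4   1.4  -9.9] min z 96.4 max x -148.4
side 121 tool x pct [-51.9 -29.6 -25.6 -21.7] y [-18.5 -11.2   9.4] z [-10.7  -5.7   9.1]
 tip part: clamp [-157.7    7.2  102. ] tool [-28.2  -6.8  -2.6] min z 93.1 max x -151.3
```

```bash
python3 -c "
from h import *
print(to([-150,0,112],1),to([-133,0,112],1),to([-132,0,97],1))
t,e=camera('top');p,r,o=tool();P=cloud('top',e);T=r.inv().apply((P-p).reshape(-1,3))*1000
for lo in range(-150,0,10):
    k=(T[:,0]>lo)&(T[:,0]<lo+10)&(abs(T[:,2])<60)&(abs(T[:,1])<110);
    if k.sum()>3: print(lo,k.sum(),'y',np.percentile(T[k,1],[2,98]).round(0),'z',np.percentile(T[k,2],[2,98]).round(0))
"
```

```text
[-33.1   0.5 -13.2] [-25.6   0.3 -28.5] [-11.7  -0.  -22.8]
-150 84 y [-83.  82.] z [-35.  15.]
-140 138 y [-76.  72.] z [-36.  20.]
-130 34 y [-76.  78.] z [-35.  -5.]
-80 19 y [-42.  39.] z [-59.  -8.]
-70 71 y [-48.  54.] z [-60.  -8.]
-60 15 y [-10.  56.] z [-59.  -6.]
-50 8 y [ 2. 11.] z [-11.  -5.]
-40 14 y [-10.  11.] z [-12.  -6.]
-30 61 y [-24.  32.] z [-29.  -9.]
-20 50 y [-27.  29.] z [-30. -13.]
```

The whole gripper sits about 34 mm further back along its axis than the reported TCP suggests: tip at tool x ≈ -20, body at about -130, and y and z agree. I'll steer by the seen tip.

```bash
python3 -m handwheel '[[[-15,0,-6],0,1],[[-33,0,-13],0,1],[[-26,0,-28],0,1],[[-18,0,-26],0,1],[[-12,0,-23],0,1]]'
python3 -c "
from h import *
st()
print(to([-132,0,80],1),to([-132,0,60],1),to([-132,0,45],1))"
```

```text
time_s: 11.9
ee_pos: [0.4724, -0.1207, 0.0966]
eef_rot: [3.085, 1.115, -0.024]
force: [-1.1, 1.0, -0.4]
grip_width: 0.0004
 t 11.9 tcp [ 0.4724 -0.1207  0.0966] clamp [-132.2    0.2   96.6] x [ 0.44  -0.025 -0.898] y [-0.007 -1.     0.025] F [-1.11  1.01 -0.43] w 0.0004 q [-0.43  0.04  2.13  0.33  0.57  0.87]
[15.  -0.2  7.1] [32.9 -0.7 15.9] [46.4 -1.1 22.5]
```

```bash
python3 -m handwheel '[[[7,0,3],0,1],[[14,0,7],0,1],[[20,0,10],0,1],[[24,0,12],0,1],[[24,0,12],0,1]]'
python3 -c "
from h import *
st()
print(to([-132,0,60],1),to([-132,0,50],1),to([-132,0,45],1))
c,d=camera('side');np.save('side3.npy',d);t,e=camera('top')
a=cv2.resize(c[150:240,250:350],None,fx=4,fy=4,interpolation=cv2.INTER_CUBIC);b=cv2.resize(t[180:300,290:390],None,fx=4,fy=4,interpolation=cv2.INTER_CUBIC)
W=np.zeros((480,800,3),np.uint8);W[:360,:400]=a;W[:,400:]=b
cv2.imwrite('pics/s3.png',np.clip(W*1.7,0,255).astype(np.uint8))"
```

```text
time_s: 12.4
ee_pos: [0.4704, -0.1209, 0.0677]
eef_rot: [3.088, 1.118, -0.021]
force: [-8.1, 0.1, 4.7]
grip_width: 0.0007
 t 12.4 tcp [ 0.4704 -0.1209  0.0677] clamp [-134.1    0.    67.7] x [ 0.436 -0.024 -0.899] y [-0.006 -1.     0.023] F [-8.06  0.13  4.7 ] w 0.0007 q [-0.43  0.09  2.16  0.37  0.5   0.81]
[ 7.9 -0.2  1.5] [16.9 -0.4  5.8] [21.4 -0.5  8. ]
```

View pics/s3.png

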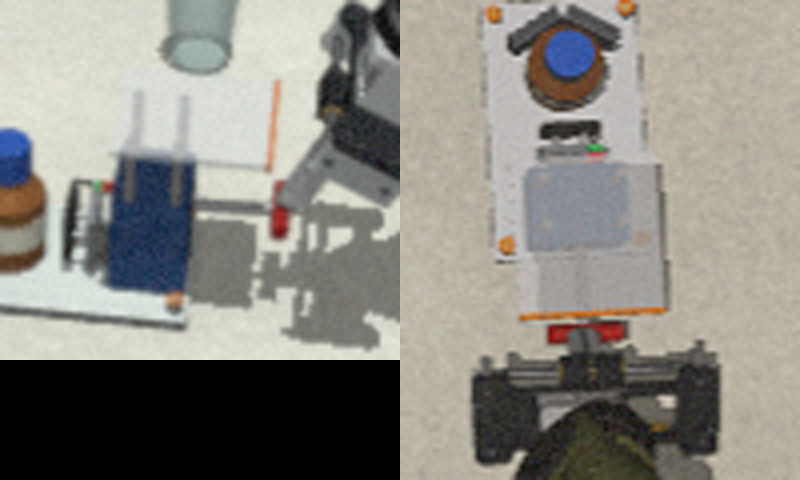

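Contact made: the handle dropped from about crop y 188 to 209 with the tip on its rear side. The force (-8, 0, 4.7) says I'm about 8 mm too far back. I'll lift, shift forward and press on top.

```bash
python3 -c "
from h import *
print(to([-136,0,100],1),to([-124,0,102],1))"
python3 -m handwheel '[[[-15,0,-8],0,1],[[-30,0,-15],0,1],[[-29,0,-15],0,1],[[-27,0,-20],0,1],[[-26,0,-24],0,1]]'
python3 -c "
from h import *
st()
print(to([-124,0,80],1),to([-124,0,60],1),to([-124,0,45],1))"
```

```text
[-29.6   0.8 -12.2] [-26.1   0.8 -23.8]
time_s: 13.0
ee_pos: [0.4806, -0.1197, 0.1008]
eef_rot: [3.09, 1.12, -0.02]
force: [-0.8, -1.3, -0.0]
grip_width: 0.0001
 t 13.0 tcp [ 0.4806 -0.1197  0.1008] clamp [-123.9    0.9  100.8] x [ 0.435 -0.023 -0.9  ] y [-0.007 -1.     0.023] F [-0.76 -1.28 -0.04] w 0.0001 q [-0.42  0.05  2.11  0.31  0.59  0.9 ]
[18.7  0.4  9.2] [36.7 -0.  17.9] [50.2 -0.4 24.4]
```

```bash
python3 -m handwheel '[[[9,0,4],0,1],[[18,0,8],0,1],[[26,0,12],0,1],[[33,0,16],0,1],[[37,0,18],0,1]]'
python3 -c "
from h import *
st()
print(to([-124,0,50],1),to([-124,0,45],1))"
```

```text
time_s: 13.5
ee_pos: [0.4797, -0.1202, 0.0578]
eef_rot: [3.092, 1.122, -0.018]
force: [-5.3, 3.5, 7.4]
grip_width: 0.0009
 t 13.5 tcp [ 0.4797 -0.1202  0.0578] clamp [-124.9    0.4   57.8] x [ 0.433 -0.022 -0.901] y [-0.006 -1.     0.022] F [-5.26  3.51  7.38] w 0.0009 q [-0.42  0.13  2.14  0.38  0.48  0.81]
[7.4 0.2 2.6] [11.9  0.1  4.7]
```

```bash
python3 -m handwheel '[[[3,0,1],0,1],[[6,0,2.5],0,1],[[9,0,4],0,1],[[12,0,5],0,1],[[12,0,5],0,1]]'
python3 -c "
from h import *
st()
print(to([-124,0,40],1))
c,d=camera('side');P=C.inv().apply((cloud('side',d)-O).reshape(-1,3))*1000
h=cv2.cvtColor(c,cv2.COLOR_BGR2HSV).astype(int);m=(((h[...,0]<4)|(h[...,0]>176))&(h[...,1]>150)&(h[...,2]>60)).ravel()&(P[:,0]<-120)&(P[:,0]>-160)&(abs(P[:,1])<40)
print(m.sum(),np.median(P[m],0).round(1),P[m].min(0).round(1),P[m].max(0).round(1))
"
```

```text
time_s: 14.0
ee_pos: [0.4809, -0.1204, 0.0451]
eef_rot: [3.092, 1.12, -0.018]
force: [-15.4, 6.5, 32.7]
grip_width: 0.0001
 t 14.0 tcp [ 0.4809 -0.1204  0.0451] clamp [-123.7    0.2   45.1] x [ 0.435 -0.022 -0.9  ] y [-0.006 -1.     0.022] F [-15.42   6.46  32.67] w 0.0001 q [-0.42  0.16  2.15  0.41  0.44  0.78]
[4.5 0.1 2.5]
16 [-137.9   23.6   60.4] [-141.5   13.9   50.6] [-134.    34.1   64.5]
```

Force rose to 33 N and the handle is at z ≈ 55, so the stroke is full. Now I let it up and read the pointer.

```bash
python3 -m handwheel '[[[-12,0,-6],0,1],[[-24,0,-12],0,1],[[-36,0,-17],0,1],[[-48,0,-23],0,1],[[-50,0,-24],0,1]]'
cat >> h.py <<'E'
def look(f):
    c,d=camera('side');t,e=camera('top')
    a=cv2.resize(c[185:225,240:330],None,fx=8,fy=8,interpolation=cv2.INTER_CUBIC);b=cv2.resize(t[185:245,310:360],None,fx=4.5,fy=4.5,interpolation=cv2.INTER_CUBIC)
    W=np.zeros((595,725,3),np.uint8);W[:320,:720]=a;W[322:322+270,:225]=b
    cv2.imwrite('pics/'+f,np.clip(W*1.7,0,255).astype(np.uint8));return c,d,t,e
def state(c,d,t,e):
    "clamp-mm: red handle, dark pad front, bottle cap"
    for n,im,D in(('side',c,d),('top',t,e)):
        Q=C.inv().apply((cloud(n,D)-O).reshape(-1,3))*1000
        H=cv2.cvtColor(im,cv2.COLOR_BGR2HSV).reshape(-1,3).astype(int);h,s,v=H.T
        red=((h<4)|(h>176))&(s>150)&(v>60);blue=(h>105)&(h<122)&(s>130)&(v>50)
        for nm,m in dict(handle=red&(Q[:,0]<-120)&(Q[:,0]>-160)&(abs(Q[:,1])<45),cap=blue&(Q[:,0]>40)&(Q[:,0]<110)&(abs(Q[:,1])<40)&(Q[:,2]>80),padtop=(v<45)&(Q[:,0]>-8)&(Q[:,0]<50)&(abs(Q[:,1])<24)&(Q[:,2]>50)&(Q[:,2]<72)).items():
            if m.sum()>2: print(n,nm,m.sum(),np.median(Q[m],0).round(1),'lo',np.percentile(Q[m],4,axis=0).round(1),'hi',np.percentile(Q[m],96,axis=0).round(1))
E
python3 -c "
from h import *
st();state(*look('p1.png'))"
```

```text
time_s: 14.55
ee_pos: [0.4809, -0.1192, 0.1007]
eef_rot: [3.091, 1.12, -0.018]
force: [-0.1, -0.4, 0.2]
grip_width: 0.0005
 t 14.55 tcp [ 0.4809 -0.1192  0.1007] clamp [-123.6    1.4  100.7] x [ 0.435 -0.022 -0.9  ] y [-0.006 -1.     0.022] F [-0.13 -0.38  0.21] w 0.0005 q [-0.42  0.05  2.11  0.31  0.59  0.9 ]
side handle 20 [-137.3   20.8  105.4] lo [-143.1    8.8   98.2] hi [-133.5   29.8  108.8]
side cap 119 [ 74.7  13.2 116.3] lo [ 61.1 -10.   96.6] hi [ 88.2  20.9 123.6]
side padtop 22 [35.1  8.4 60.9] lo [ 32.9 -16.3  51.1] hi [37.4 22.2 66.1]
top handle 31 [-135.    14.8  104.9] lo [-141.4  -28.7   99.4] hi [-129.1   24.2  110.1]
top cap 104 [ 77.2   0.3 121.6] lo [ 62.8 -14.8 115.1] hi [ 93.3  15.5 127.7]
top padtop 44 [38.  -1.2 64. ] lo [ 14.8 -17.3  55.2] hi [48.1 19.1 69.7]
```

View pics/p1.png

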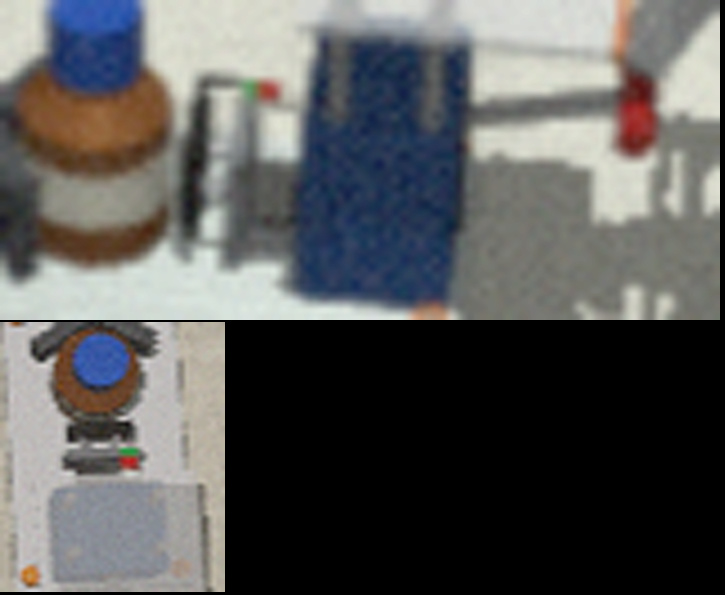

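The jaw has moved one tooth: red/green strip at (258,90) in the crop, pad still about 10 mm short of the bottle, lever back up. Stroke 2, along the same path.

```bash
python3 -c "
from h import *
state(cv2.imread('pics/side0.png'),np.load('side0.npy'),cv2.imread('pics/top0.png'),np.load('top0.npy'))
print('to',to([-124,0,60],1),to([-124,0,46],1))"
python3 -m handwheel '[[[12,0,5],0,1],[[24,1,11],0,1],[[36,1,17],0,1],[[45,1,21],0,1],[[49,1,23],0,1]]'
python3 -m handwheel '[[[0,0,0],0,1],[[0,0,0],0,1],[[-10,0,-5],0,1],[[-22,0,-11],0,1],[[-34,0,-17],0,1]]'
python3 -c "
from h import *
st();print(to([-124,0,100],1))"
```

```text
side handle 39 [-137.7    3.9  105. ] lo [-141.8  -20.1  100.5] hi [-133.1   31.1  109.1]
side cap 119 [ 74.4  13.1 116.9] lo [60.8 -7.9 95.8] hi [ 88.   21.7 123.7]
side padtop 15 [22.5 11.1 60.5] lo [ 20.7 -16.   51.6] hi [25.3 21.7 66.8]
top handle 70 [-135.3   -0.7  106.6] lo [-140.7  -28.2   99.1] hi [-129.3   24.1  112.2]
top cap 103 [ 77.7   0.8 122. ] lo [ 63.  -14.7 114.5] hi [ 91.9  15.8 128.3]
top padtop 40 [25.5 -0.3 63.4] lo [ 22.1 -16.9  54.9] hi [47.6 17.4 69.2]
to [35.8  0.7 17.2] [48.5  0.4 23.3]
time_s: 15.15
ee_pos: [0.481, -0.1208, 0.0447]
eef_rot: [3.094, 1.121, -0.016]
force: [-20.2, 9.9, 44.0]
grip_width: 0.0007
time_s: 15.65
ee_pos: [0.4813, -0.1201, 0.0822]
eef_rot: [3.094, 1.122, -0.016]
force: [1.2, 0.2, 3.7]
grip_width: 0.0005
 t 15.65 tcp [ 0.4813 -0.1201  0.0822] clamp [-123.2    0.4   82.2] x [ 0.433 -0.021 -0.901] y [-0.006 -1.     0.02 ] F [1.23 0.23 3.71] w 0.0005 q [-0.42  0.09  2.12  0.34  0.54  0.86]
[-16.4   0.8  -7. ]
```

```bash
python3 -m handwheel '[[[-10,0,-5],0,1],[[-17,0,-7],0,1],[[-17,0,-7],0,1],[[-17,0,-7],0,1],[[-17,0,-7],0,1]]'
python3 -c "
from h import *
st();state(*look('p2.png'))
print('to',to([-124,0,60],1),to([-124,0,46.5],1))"
```

```text
time_s: 16.15
ee_pos: [0.4799, -0.1196, 0.0998]
eef_rot: [3.096, 1.123, -0.015]
force: [0.4, -0.7, -0.4]
grip_width: 0.0006
 t 16.15 tcp [ 0.4799 -0.1196  0.0998] clamp [-124.6    1.    99.8] x [ 0.432 -0.021 -0.901] y [-0.006 -1.     0.02 ] F [ 0.37 -0.71 -0.42] w 0.0006 q [-0.42  0.05  2.11  0.31  0.59  0.89]
side handle 17 [-137.5   21.8  103.9] lo [-143.1    9.8  101.1] hi [-133.7   30.6  108.8]
side cap 117 [ 78.   12.6 116.7] lo [64.7 -9.5 96.6] hi [ 91.7  21.6 123.9]
side padtop 24 [43.9  6.6 60.9] lo [41.3 -7.3 53.5] hi [49.1 22.6 68. ]
top handle 38 [-135.1   14.6  106.8] lo [-141.2  -28.4  100.9] hi [-129.3   25.7  112.5]
top cap 104 [8.080e+01 1.000e-01 1.218e+02] lo [ 66.2 -15.2 114.1] hi [ 96.5  15.3 129.3]
top padtop 44 [44.2  5.1 61.4] lo [ 23.3 -15.4  51.4] hi [49.2 20.9 68.3]
to [36.3  0.2 16.8] [48.4 -0.1 22.7]
```

View pics/p2.png

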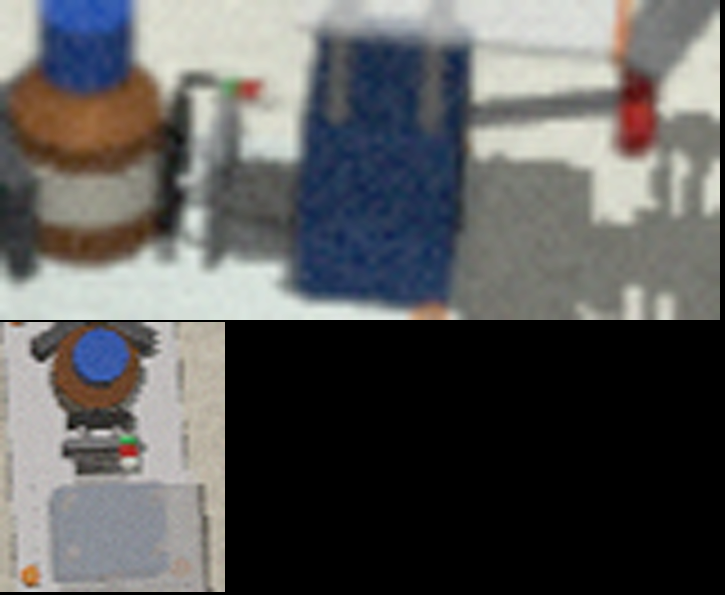

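Stroke 2 carried the bottle about 3 mm home against the V stop. The pointer needs a finer reading, so I'll average frames.

```bash
cat > ptr.py <<'E'
from h import *
import sys
f=sys.argv[1]
S=np.mean([camera('side')[0].astype(float) for _ in range(8)],0);T=np.mean([camera('top')[0].astype(float) for _ in range(8)],0)
np.savez(f,S=S,T=T)
def warp(name,img,z,x0=-12,x1=62,y0=-30,y1=34,k=8):
    "rectify to clamp-plane at height z: k px per mm"
    xs=np.arange(x0,x1,1/k);ys=np.arange(y1,y0,-1/k)
    ci=camera_info(name);E=np.linalg.inv(np.array(ci["extrinsics"]))
    X,Y=np.meshgrid(xs,ys);P=C.apply(np.stack([X,Y,X*0+z],-1).reshape(-1,3)/1000)+O
    p=P@E[:3,:3].T+E[:3,3];s=p[:,:2]/p[:,2:];s=s*(1+ci["k1"]*(s**2).sum(1,keepdims=True))
    m=(s*[ci["fx"],ci["fy"]]+[ci["cx"],ci["cy"]]).astype(np.float32).reshape(X.shape+(2,))
    return cv2.remap(img.astype(np.float32),m,None,cv2.INTER_CUBIC)
if __name__=='__main__':
    rows=[]
    for nm in('side','top'):
        i0=cv2.imread(f'pics/{nm}0.png').astype(float);i1=S if nm=='side' else T
        rows.append(np.hstack([warp(nm,i0,68,k=5),np.zeros((320,10,3)),warp(nm,i1,68,k=5)])[:295])
    W=np.clip(np.vstack(rows)*1.8,0,255).astype(np.uint8);print(W.shape);cv2.imwrite('pics/'+f+'.png',W)
E
python3 ptr.py q2
```

```text
(590, 750, 3)
```

View pics/q2.png

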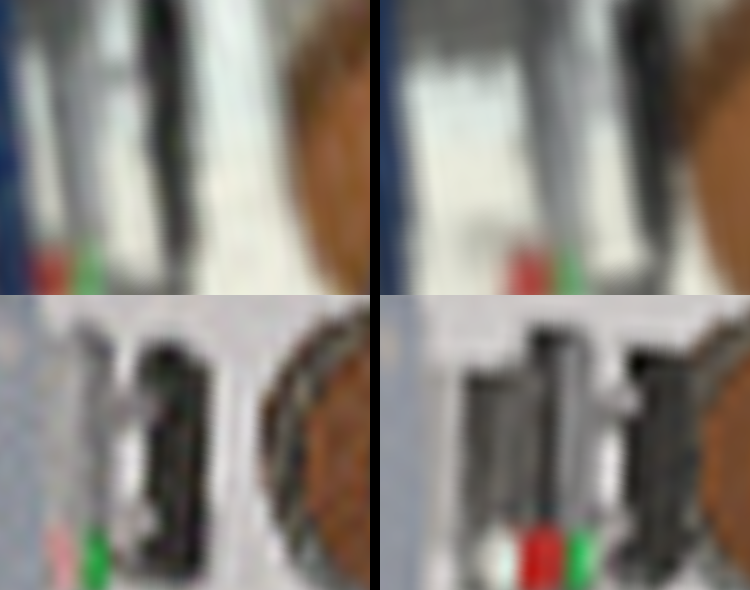

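Rectified at 5 px/mm, left before and right now: the jaw's green mark moved from x≈83 to 187 px, and the pad gap looks barely changed with the pad at the bottle. I'll get gap and pointer numerically from profiles.

```bash
cat > prof.py <<'E'
import sys;f=sys.argv[1];sys.argv=['x','tmp']
import numpy as np,cv2
from h import *
src=open('ptr.py').read().split("def warp")[1].split("if __name__")[0];exec("def warp"+src)
N=np.load(f+'.npz')
for nm,k in(('top','T'),('side','S')):
    for lab,im in(('0',cv2.imread(f'pics/{nm}0.png').astype(float)),('n',N[k])):
        w=warp(nm,im,67,x0=-12,x1=62,y0=-40,y1=30,k=2)  # 2px/mm, row r: y=30-r/2
        g=w.mean(2)
        b=g[40:80].mean(0) # y 10..-10
        print(nm,lab,'y+-10 gray x=-12..',b[::2].round(0).astype(int).tolist())
        for y in(-16,-20,-24,-28):
            q=w[int((30-y)*2)-2:int((30-y)*2)+3].mean(0);
            print('   y',y,'G-R',(q[:,1]-q[:,2])[::2].round(0).astype(int).tolist(),'\n      gray',q.mean(1)[::2].round(0).astype(int).tolist())
E
python3 prof.py q2
```

```text
top 0 y+-10 gray x=-12.. [82, 82, 82, 82, 82, 82, 82, 83, 84, 86, 87, 88, 88, 88, 86, 83, 79, 75, 70, 65, 63, 66, 74, 83, 92, 101, 107, 104, 89, 68, 45, 29, 24, 24, 24, 25, 27, 28, 24, 19, 25, 46, 74, 101, 117, 119, 113, 112, 115, 117, 113, 101, 83, 64, 49, 44, 43, 40, 36, 34, 33, 37, 42, 46, 46, 44, 42, 42, 42, 43, 44, 44, 44, 42]
   y -16 G-R [1, 1, 2, 2, 3, 4, 5, 2, -5, -13, -21, -27, -31, -29, -20, -9, 5, 20, 36, 45, 46, 34, 16, 0, -7, -6, -3, -1, 0, 1, 0, -2, -4, -6, -5, -4, -3, -3, -3, -4, -3, -3, -3, -2, -2, -1, -1, -1, -2, -3, -3, -3, -3, -3, -3, -3, -3, -2, -2, -1, 0, 2, 1, -2, -5, -10, -16, -21, -24, -26, -24, -22, -21, -22] 
      gray [83, 83, 82, 82, 81, 82, 82, 83, 85, 86, 87, 88, 89, 89, 87, 83, 78, 70, 59, 50, 47, 53, 65, 76, 82, 82, 77, 66, 53, 40, 29, 25, 25, 24, 25, 28, 29, 25, 18, 17, 31, 50, 72, 91, 102, 106, 110, 111, 109, 108, 107, 108, 109, 111, 115, 115, 102, 81, 58, 43, 44, 52, 58, 54, 46, 39, 36, 37, 39, 40, 42, 43, 43, 42]
   y -20 G-R [4, 4, 3, 2, 2, 3, 5, 3, 0, -5, -12, -22, -31, -33, -26, -13, 3, 25, 47, 62, 64, 49, 25, 5, -3, -3, -1, -2, -2, -2, -2, -2
[... 9492 characters left out ...]
54, 57, 63, 72, 86, 101, 112, 121, 126, 125, 120, 114, 108, 100, 89, 79, 70, 60, 54, 52]
   y -28 G-R [7, 8, 7, 6, 5, 4, 3, 2, 1, 1, 1, 1, 0, 0, 1, 1, 1, 1, 1, 0, -1, -1, -2, -5, -9, -14, -20, -28, -34, -38, -39, -37, -31, -20, -9, 2, 12, 19, 21, 21, 18, 13, 8, 4, 2, 1, 0, 0, 0, 0, 0, 0, 0, 0, 0, 1, 1, 0, 0, 0, 0, 1, 1, 1, 0, 0, 0, -1, -2, -3, -5, -7, -10, -12] 
      gray [36, 34, 34, 39, 50, 61, 75, 91, 104, 114, 122, 127, 126, 125, 126, 125, 125, 124, 124, 123, 121, 120, 117, 111, 103, 96, 88, 81, 79, 77, 75, 74, 76, 76, 77, 78, 79, 82, 84, 87, 89, 91, 91, 86, 80, 73, 68, 66, 66, 64, 61, 59, 57, 57, 58, 63, 72, 81, 92, 104, 114, 121, 126, 128, 126, 123, 121, 119, 114, 105, 97, 88, 78, 72]
```

Gap and pointer have moved with the jaw to within about 1 mm (pad reads about 0, certainly below 2), so the pointer isn't in the green yet. Stroke 3, slightly gentler at the bottom.

```bash
python3 -m handwheel '[[[12,0,5],0,1],[[24,0,11],0,1],[[36,0,17],0,1],[[44,0,20],0,1],[[48,0,22],0,1]]'
python3 -c "
from h import *
st();c,d=camera('side');cv2.imwrite('pics/bot3.png',c);st()
Q=C.inv().apply((cloud('side',d)-O).reshape(-1,3))*1000
H=cv2.cvtColor(c,cv2.COLOR_BGR2HSV).reshape(-1,3).astype(int);h,s,v=H.T
m=((h<4)|(h>176))&(s>150)&(v>60)&(Q[:,0]<-120)&(Q[:,0]>-160)&(abs(Q[:,1])<45);print(m.sum(),Q[m].min(0),np.median(Q[m],0),Q[m].max(0))"
```

```text
time_s: 17.55
ee_pos: [0.481, -0.1206, 0.0474]
eef_rot: [3.096, 1.123, -0.015]
force: [-6.2, 2.9, 11.5]
grip_width: 0.0002
 t 17.55 tcp [ 0.481  -0.1206  0.0474] clamp [-1.235e+02 -1.000e-01  4.740e+01] x [ 0.433 -0.021 -0.901] y [-0.006 -1.     0.02 ] F [-6.17  2.9  11.46] w 0.0002 q [-0.42  0.16  2.14  0.4   0.45  0.79]
 t 17.6 tcp [ 0.481  -0.1206  0.0472] clamp [-123.5   -0.    47.2] x [ 0.433 -0.021 -0.901] y [-0.006 -1.     0.02 ] F [-6.08  3.4   9.98] w 0.0001 q [-0.42  0.16  2.14  0.4   0.45  0.79]
18 [-143.95801838    9.63864298   54.47884366] [-137.89247309   21.08366243   60.25171551] [-133.72240774   27.11753562   65.02847463]
```

```bash
python3 -m handwheel '[[[1,0,0.5],0,1],[[2,0,1],0,1],[[2.7,0,1.2],0,1],[[2.7,0,1.2],0,1],[[2.7,0,1.2],0,1]]'
python3 -c "
from h import *
st();print(to([-124,0,100],1))"
```

```text
time_s: 18.1
ee_pos: [0.4817, -0.1207, 0.0457]
eef_rot: [3.095, 1.12, -0.015]
force: [-16.7, 4.5, 29.3]
grip_width: 0.0004
 t 18.1 tcp [ 0.4817 -0.1207  0.0457] clamp [-122.9   -0.2   45.7] x [ 0.435 -0.021 -0.9  ] y [-0.006 -1.     0.02 ] F [-16.73   4.49  29.31] w 0.0004 q [-0.42  0.17  2.15  0.41  0.45  0.78]
[-49.3   0.9 -22.6]
```

On the stop (29 N). Release, then read the pointer with averaged frames.

```bash
python3 -m handwheel '[[[-12,0,-6],0,1],[[-24,0,-12],0,1],[[-36,0,-17],0,1],[[-48,0,-23],0,1],[[-52,0,-24],0,1]]'
sed -i '/__main__/,$d' ptr.py
python3 ptr.py q3 && python3 - <<'E'
from h import *
st()
src=open('ptr.py').read().split("def warp")[1];exec("def warp"+src)
A=np.load('q2.npz');B=np.load('q3.npz');rows=[]
for n,k in(('side','S'),('top','T')):
    z=67;W=[warp(n,M[k],z,x0=10,x1=62,y0=-42,y1=0,k=7) for M in(A,B)]
    rows.append(np.hstack([W[0],np.zeros((W[0].shape[0],8,3)),W[1]]))
    g=[w.mean(2) for w in W]
    e=lambda M:warp(n,M[k],z,x0=-12,x1=62,y0=-10,y1=10,k=2).mean((0,2))
    print(n,'y+-10 x=20..60 A',e(A)[64:144:2].astype(int).tolist(),'\n B',e(B)[64:144:2].astype(int).tolist())
    G=lambda M:(lambda q:(q[:,1]-q[:,2]))(warp(n,M[k],z,x0=-12,x1=62,y0=-26,y1=-18,k=4).mean(0))
    for M in(A,B):
        q=G(M);x=np.arange(len(q))/4-12;w=np.clip(q,0,None)*(x>15)*(x<50);v=np.clip(-q,0,None)*(x>5)*(x<45);print('  green c',(w*x).sum()/w.sum(),'red c',(v*x).sum()/v.sum())
cv2.imwrite('pics/q3.png',np.clip(np.vstack(rows)*1.8,0,255).astype(np.uint8)[:600,:800])
c,d=camera('side');t,e=camera('top');state(c,d,t,e)
E
```

```text
time_s: 18.6
ee_pos: [0.4812, -0.1198, 0.1043]
eef_rot: [3.093, 1.119, -0.016]
force: [0.4, 0.3, -1.0]
grip_width: 0.0003
 t 19.4 tcp [ 0.4806 -0.1196  0.1029] clamp [-123.9    1.   102.9] x [ 0.435 -0.021 -0.9  ] y [-0.006 -1.     0.02 ] F [0.27 1.   0.37] w 0.0003 q [-0.42  0.05  2.11  0.31  0.59  0.9 ]
side y+-10 x=20..60 A [69, 66, 67, 70, 74, 77, 81, 86, 92, 99, 106, 113, 118, 120, 118, 114, 103, 89, 72, 56, 41, 32, 26, 25, 26, 31, 36, 41, 45, 48, 49, 49, 47, 46, 46, 48, 48, 49, 50, 50] 
 B [121, 119, 114, 105, 93, 80, 69, 64, 65, 70, 75, 79, 82, 85, 88, 89, 88, 83, 75, 64, 51, 41, 32, 26, 24, 25, 28, 32, 36, 40, 43, 44, 45, 45, 46, 47, 48, 49, 50, 50]
  green c 27.151374792926873 red c 17.33007002282991
  green c 34.15716522187613 red c 23.465205389949908
top y+-10 x=20..60 A [35, 30, 32, 42, 56, 67, 71, 69, 69, 71, 75, 80, 89, 101, 106, 97, 76, 51, 31, 22, 24, 26, 27, 29, 31, 31, 30, 29, 31, 33, 36, 39, 41, 43, 44, 45, 44, 43, 43, 43] 
 B [48, 48, 49, 49, 49, 47, 40, 33, 31, 40, 53, 67, 75, 78, 75, 70, 62, 52, 42, 34, 29, 26, 25, 27, 29, 30, 30, 29, 29, 29, 31, 33, 36, 40, 42, 44, 44, 43, 43, 43]
  green c 28.467245723997898 red c 20.13094552494644
  green c 33.917195849570895 red c 25.663625992400462
side handle 17 [-137.2   21.3  105.6] lo [-141.6   12.5  100.8] hi [-133.7   28.5  108.3]
side cap 118 [ 78.   11.7 116.9] lo [64.4 -8.2 95.7] hi [ 91.   20.2 123.7]
side padtop 27 [44.6  5.9 61. ] lo [ 36.5 -13.8  50.9] hi [49.2 23.2 65.6]
top handle 33 [-134.8   14.9  106.3] lo [-140.6  -28.7   98.4] hi [-129.2   26.1  112.2]
top cap 103 [ 81.2  -0.  121.2] lo [ 65.6 -14.8 114.3] hi [ 96.7  15.3 129.3]
top padtop 43 [44.3  2.  61. ] lo [ 29.6 -17.9  51.8] hi [49.3 20.6 70.9]
```

View pics/q3.png

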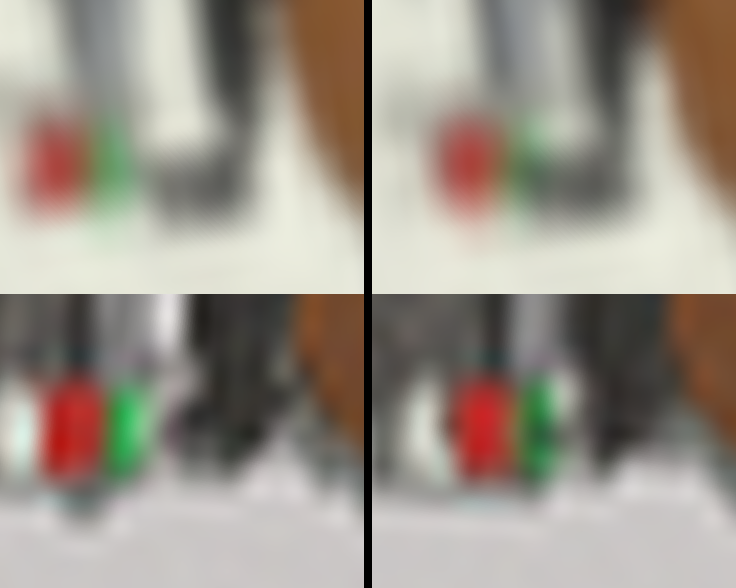

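The pointer now lies inside the green (side row: dark tip at about (530,165), green still visible on its left at (515,165), red clear). The pad hardly moved while the jaw advanced about 7 mm. The lever is back at rest, so no more strokes. Next I withdraw, open, and go above the cap.

```bash
python3 -m handwheel '[[[-20,0,20],0,1],[[-50,0,40],0,0.5],[[-90,0,45],0,0],[[-130,0,45],0,-1],[[-170,0,40],0,-1]]'
python3 -c "
from h import *
st();print(to([80,0,300],1))"
```

```text
time_s: 20.0
ee_pos: [0.3693, -0.1195, 0.2399]
eef_rot: [3.095, 1.121, -0.016]
force: [0.5, -1.1, -0.5]
grip_width: 0.0288
 t 20.0 tcp [ 0.3693 -0.1195  0.2399] clamp [-235.2    4.7  239.9] x [ 0.435 -0.021 -0.9  ] y [-0.006 -1.     0.02 ] F [ 0.46 -1.13 -0.52] w 0.0288 q [-0.59 -0.41  2.13  0.28  1.05  0.86]
[  82.9    4.  -310. ]
```

```bash
python3 -m handwheel '[[[0,0,-45],0,-1],[[0,1,-90],0,-1],[[5,2,-135],0,-1],[[15,3,-180],0,-1],[[25,4,-225],0,-1]]'
python3 -c "
from h import *
st();print(to([80,0,300],1),to([105,0,180],1))"
```

```text
time_s: 20.5
ee_pos: [0.5846, -0.116, 0.3157]
eef_rot: [3.094, 1.12, -0.016]
force: [0.2, -0.2, 0.6]
grip_width: 0.0689
 t 20.5 tcp [ 0.5846 -0.116   0.3157] clamp [-19.8   1.2 315.7] x [ 0.435 -0.021 -0.9  ] y [-0.006 -1.     0.021] F [ 0.16 -0.24  0.63] w 0.0689 q [-0.32  0.06  1.57  0.15  1.08  1.18]
[ 57.6   0.3 -83. ] [176.5  -2.4 -53.3]
```

```bash
python3 -c "
from h import *
print(to([98,0,165],1))"
python3 -m handwheel '[[[0,0,-45],0,-1],[[25,0,-88],0,-1],[[70,0,-85],0,-1],[[115,-1,-65],0,-1],[[150,-2,-50],0,-1]]'
python3 -c "
from h import *
st();print(to([98,0,165],1))"
```

```text
[187.   -2.6 -40.5]
time_s: 21.0
ee_pos: [0.6945, -0.113, 0.1986]
eef_rot: [3.096, 1.123, -0.014]
force: [-0.3, 0.1, 0.5]
grip_width: 0.0938
 t 21.0 tcp [ 0.6945 -0.113   0.1986] clamp [ 90.    0.6 198.6] x [ 0.432 -0.02  -0.901] y [-0.006 -1.     0.02 ] F [-0.25  0.14  0.47] w 0.0938 q [-0.26  0.38  1.45  0.14  0.88  1.22]
[33.7 -0.2  7.3]
```

Now measure the real position of the open fingers relative to the reported TCP.

```bash
python3 -m handwheel '[[[10,0,2],0,-1],[[20,0,4],0,-1],[[30,0,6],0,-1],[[34,0,7],0,-1],[[34,0,7],0,-1]]'
python3 - <<'E'
from h import *
st();p,r,o=tool()
c,d=camera('side');t,e=camera('top');st()
for n,D in(('side',d),('top',e)):
    P=cloud(n,D).reshape(-1,3);Q=C.inv().apply(P-O)*1000;T=r.inv().apply(P-p)*1000
    for s in(1,-1):
        m=(s*T[:,1]>40)&(s*T[:,1]<68)&(T[:,0]>-75)&(T[:,0]<40)&(abs(T[:,2])<14)
        if m.sum()>4: print(n,'side',s,m.sum(),'tool x max',np.percentile(T[m,0],[50,90,100]).round(1),'y',np.percentile(T[m,1],[5,50,95]).round(1),'z',np.percentile(T[m,2],[5,50,95]).round(1))
cv2.imwrite('pics/cap1.png',np.clip(np.hstack([cv2.resize(c[120:240,190:330],None,fx=2.8,fy=2.8),cv2.resize(t[150:270,270:410],None,fx=2.8,fy=2.8)])*1.7,0,255).astype(np.uint8))
E
```

```text
time_s: 21.5
ee_pos: [0.7032, -0.1135, 0.1655]
eef_rot: [3.095, 1.122, -0.015]
force: [-0.5, 0.9, -0.3]
grip_width: 0.0939
 t 21.5 tcp [ 0.7032 -0.1135  0.1655] clamp [ 98.7  -0.2 165.5] x [ 0.433 -0.021 -0.901] y [-0.006 -1.     0.02 ] F [-0.52  0.92 -0.31] w 0.0939 q [-0.25  0.42  1.47  0.14  0.82  1.21]
 t 21.6 tcp [ 0.7032 -0.1135  0.1661] clamp [ 98.8  -0.3 166.1] x [ 0.434 -0.021 -0.901] y [-0.006 -1.     0.02 ] F [ 0.86 -0.17  0.18] w 0.0939 q [-0.25  0.42  1.47  0.14  0.82  1.21]
side side 1 7 tool x max [-22.9 -20.3 -19.4] y [43.  46.6 48.4] z [-8.1 -1.9  5.1]
side side -1 93 tool x max [-50.1 -30.4 -23.1] y [-63.4 -58.6 -52.9] z [-8.5  0.3  9.3]
top side 1 14 tool x max [-39.8 -27.1 -24. ] y [48.3 50.4 55.3] z [-11.1  -9.7   1.7]
```

View pics/cap1.png

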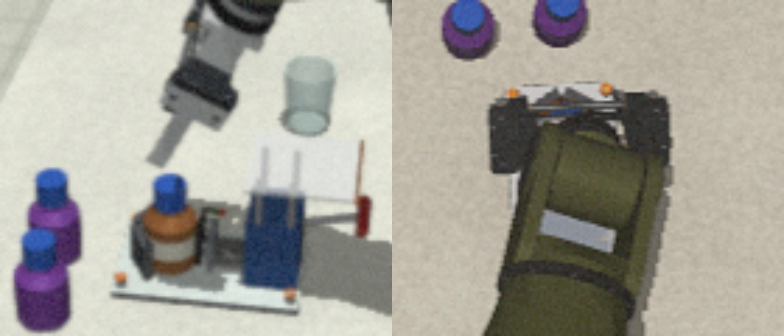

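Seen fingertips again at tool x ≈ -20, centred in y and z, either side of the cap. Lowering about 91 mm so that the pads come level with the cap.

```bash
python3 -c "
from h import *
print(to([98,0,110],1),to([97,-1,75],1))"
python3 -m handwheel '[[[12,0,6],0,-1],[[24,0,12],0,-1],[[36,-1,18],0,-1],[[48,-1,24],0,-1],[[58,-1,29],0,-1]]'
python3 -c "
from h import *
st();print(to([97,-1,75],1))"
```

```text
[50.2 -1.4 25. ] [81.3 -1.1 41.1]
time_s: 22.1
ee_pos: [0.7018, -0.1137, 0.0993]
eef_rot: [3.096, 1.123, -0.014]
force: [-0.1, 0.2, -1.0]
grip_width: 0.094
 t 22.1 tcp [ 0.7018 -0.1137  0.0993] clamp [97.4 -0.5 99.3] x [ 0.433 -0.02  -0.901] y [-0.006 -1.     0.02 ] F [-0.06  0.24 -0.97] w 0.094 q [-0.25  0.49  1.53  0.16  0.69  1.18]
[21.8  0.1 10.8]
```

```bash
python3 -m handwheel '[[[7,0,3],0,-1],[[14,0,7],0,-1],[[20,0,10],0,-1],[[22,0,11],0,-1],[[22,0,11],0,-1]]'
python3 -m handwheel '[[[0,0,0],0,-1],[[0,0,0],0,-1],[[0,0,0],0,-1],[[0,0,0],0,-1],[[0,0,0],0,-1]]'
python3 - <<'E'
from h import *
F=[]
st();p,r,o=tool()
for _ in range(4):
    c,d=camera('side');F.append(get_obs()['force'])
print('F0',np.mean(F,0).round(2))
Q=C.inv().apply((cloud('side',d).reshape(-1,3)-O))*1000;T=r.inv().apply(cloud('side',d).reshape(-1,3)-p)*1000
m=(T[:,1]<-40)&(T[:,1]>-68)&(T[:,0]>-75)&(T[:,0]<40)&(abs(T[:,2])<14);k=m&(T[:,0]>np.percentile(T[m,0],85));print('tip',Q[k].mean(0).round(1),np.percentile(T[m,0],98))
cv2.imwrite('pics/cap2.png',c)
E
```

```text
time_s: 22.6
ee_pos: [0.7015, -0.1143, 0.0746]
eef_rot: [3.096, 1.123, -0.014]
force: [0.4, -0.4, -0.0]
grip_width: 0.0936
time_s: 23.1
ee_pos: [0.7015, -0.1143, 0.0747]
eef_rot: [3.095, 1.123, -0.014]
force: [-0.9, 0.6, -1.2]
grip_width: 0.094
 t 23.1 tcp [ 0.7015 -0.1143  0.0747] clamp [97.  -1.  74.7] x [ 0.433 -0.021 -0.901] y [-0.006 -1.     0.02 ] F [-0.89  0.57 -1.17] w 0.094 q [-0.26  0.53  1.55  0.17  0.64  1.17]
F0 [-0.24 -0.04 -0.22]
tip [102.3  42.7  46.2] 33.23746248525459
```

Baseline force ≈ (-0.2, 0, -0.2). Close on the cap.

```bash
python3 -m handwheel '[[[0,0,0],0,0.2],[[0,0,0],0,0.2],[[0,0,0],0,0.2],[[0,0,0],0,0.3],[[0,0,0],0,0.4]]' 30
python3 -m handwheel '[[[0,0,0],0,1],[[0,0,0],0,1],[[0,0,0],0,1],[[0,0,0],0,1],[[0,0,0],0,1]]' 30
python3 -m handwheel '[[[0,0,0],0,1],[[0,0,0],0,1],[[0,0,0],0,1],[[0,0,0],0,1],[[0,0,0],0,1]]' 30
python3 - <<'E'
from h import *
st();c,d=camera('side')
cv2.imwrite('pics/cap3.png',np.clip(cv2.resize(c[150:240,210:330],None,fx=5,fy=5,interpolation=cv2.INTER_CUBIC)*1.7,0,255).astype(np.uint8));st()
E
```

```text
time_s: 23.8
ee_pos: [0.7015, -0.1143, 0.0746]
eef_rot: [3.096, 1.123, -0.014]
force: [-0.2, 0.3, -0.2]
grip_width: 0.0575
time_s: 24.3
ee_pos: [0.7015, -0.1143, 0.0747]
eef_rot: [3.096, 1.123, -0.014]
force: [-1.2, -1.1, 1.3]
grip_width: 0.0381
time_s: 24.8
ee_pos: [0.7015, -0.1143, 0.0746]
eef_rot: [3.096, 1.123, -0.014]
force: [-0.2, -0.2, 0.6]
grip_width: 0.0377
 t 24.8 tcp [ 0.7015 -0.1143  0.0746] clamp [97.  -1.  74.6] x [ 0.433 -0.02  -0.901] y [-0.006 -1.     0.02 ] F [-0.24 -0.17  0.61] w 0.0377 q [-0.26  0.53  1.55  0.17  0.64  1.17]
 t 24.85 tcp [ 0.7015 -0.1144  0.0746] clamp [97.  -1.1 74.6] x [ 0.433 -0.021 -0.901] y [-0.006 -1.     0.02 ] F [-0.62 -0.79  0.54] w 0.0378 q [-0.26  0.53  1.55  0.17  0.64  1.17]
```

View pics/cap3.png

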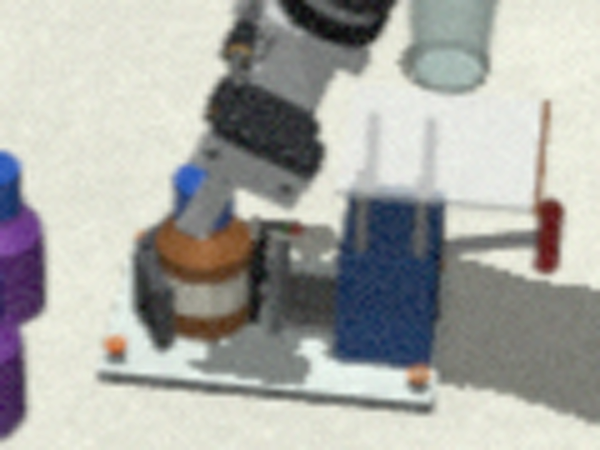

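The pads hold the cap (opening 37.8 mm), fingers at crop (200,205), and the body clears the guard. Now pull up in small steps; up is (-0.90, 0, -0.43) per mm in tool axes.

```bash
python3 -m handwheel '[[[-0.2,0,-0.1],0,1],[[-0.4,0,-0.2],0,1],[[-0.6,0,-0.3],0,1],[[-0.8,0,-0.4],0,1],[[-0.9,0,-0.43],0,1]]'
python3 -m handwheel '[[[-0.2,0,-0.1],0,1],[[-0.4,0,-0.2],0,1],[[-0.5,0,-0.25],0,1],[[-0.6,0,-0.3],0,1],[[-0.7,0,-0.33],0,1]]'
python3 -c "
from h import *
st()"
```

```text
time_s: 25.35
ee_pos: [0.7013, -0.1143, 0.0754]
eef_rot: [3.096, 1.123, -0.014]
force: [3.0, -0.6, -5.4]
grip_width: 0.0377
time_s: 25.85
ee_pos: [0.7013, -0.1143, 0.076]
eef_rot: [3.096, 1.124, -0.014]
force: [3.1, -1.1, -7.0]
grip_width: 0.0374
 t 25.85 tcp [ 0.7013 -0.1143  0.076 ] clamp [96.8 -1.  76. ] x [ 0.432 -0.02  -0.902] y [-0.006 -1.     0.02 ] F [ 3.1  -1.15 -7.02] w 0.0374 q [-0.26  0.52  1.55  0.17  0.64  1.17]
```

```bash
python3 -m handwheel '[[[-0.1,0,-0.1],0,1],[[-0.2,0,-0.2],0,1],[[-0.3,0,-0.3],0,1],[[-0.4,0,-0.4],0,1],[[-0.5,0,-0.5],0,1]]'
python3 -m handwheel '[[[-0.1,0,-0.1],0,1],[[-0.2,0,-0.2],0,1],[[-0.3,0,-0.3],0,1],[[-0.4,0,-0.4],0,1],[[-0.4,0,-0.4],0,1]]'
python3 -c "
from h import *
st()
F=[]
for i in range(4):
    c,d=camera('side');F.append(get_obs()['force'])
print(np.mean(F,0).round(2));st()
cv2.imwrite('pics/pull.png',c)"
```

```text
time_s: 26.35
ee_pos: [0.7013, -0.1142, 0.0765]
eef_rot: [3.096, 1.124, -0.014]
force: [2.4, -1.7, -8.8]
grip_width: 0.0373
time_s: 26.85
ee_pos: [0.7013, -0.1142, 0.0768]
eef_rot: [3.096, 1.125, -0.014]
force: [1.2, -1.4, -8.9]
grip_width: 0.0377
 t 26.85 tcp [ 0.7013 -0.1142  0.0768] clamp [96.9 -0.9 76.8] x [ 0.431 -0.02  -0.902] y [-0.006 -1.     0.02 ] F [ 1.16 -1.42 -8.89] w 0.0377 q [-0.26  0.52  1.55  0.17  0.65  1.17]
[ 1.3  -2.11 -8.45]
 t 27.05 tcp [ 0.7014 -0.1142  0.0768] clamp [96.9 -0.9 76.8] x [ 0.431 -0.02  -0.902] y [-0.006 -1.     0.02 ] F [ 1.74 -1.5  -9.13] w 0.0376 q [-0.26  0.52  1.55  0.17  0.65  1.17]
```

8.5 N at 2.2 mm matches the deck law (3 + 2.5/mm), so bottle and clamp rise together. A last 0.7 mm and a hold.

```bash
python3 -m handwheel '[[[-0.2,0,-0.1],0,1],[[-0.3,0,-0.2],0,1],[[-0.5,0,-0.3],0,1],[[-0.6,0,-0.4],0,1],[[-0.7,0,-0.4],0,1]]'
python3 - <<'E'
from h import *
st();F=[];
for i in range(6):
    c,d=camera('side');F.append(get_obs()['force'])
print(np.mean(F,0).round(2));st()
print('deck vs bottle px shift:')
a=cv2.cvtColor(cv2.imread('pics/cap2.png'),cv2.COLOR_BGR2GRAY).astype(np.float32);b=cv2.cvtColor(c,cv2.COLOR_BGR2GRAY).astype(np.float32)
for nm,(y0,y1,x0,x1) in dict(bottlebody=(196,220,240,264),housing=(190,222,276,300),deckbolts=(214,232,228,300)).items():
    print(nm,cv2.phaseCorrelate(a[y0:y1,x0:x1].copy(),b[y0:y1,x0:x1].copy(),cv2.createHanningWindow((x1-x0,y1-y0),cv2.CV_32F)))
E
```

```text
time_s: 27.55
ee_pos: [0.7013, -0.1142, 0.0775]
eef_rot: [3.096, 1.125, -0.014]
force: [1.4, -2.2, -11.8]
grip_width: 0.0376
 t 27.55 tcp [ 0.7013 -0.1142  0.0775] clamp [96.9 -0.9 77.5] x [ 0.431 -0.02  -0.902] y [-0.006 -1.     0.02 ] F [  1.42  -2.22 -11.77] w 0.0376 q [-0.26  0.52  1.54  0.17  0.65  1.17]
[  1.28  -2.58 -10.58]
 t 27.85 tcp [ 0.7014 -0.1142  0.0775] clamp [96.9 -0.9 77.5] x [ 0.431 -0.02  -0.902] y [-0.006 -1.     0.02 ] F [  1.06  -2.29 -10.41] w 0.0375 q [-0.26  0.52  1.54  0.17  0.65  1.17]
deck vs bottle px shift:
bottlebody ((-0.06361823874646433, -0.672545788154542), 0.9751150748795934)
housing ((0.011977644976179036, -0.5824715145429451), 1.0106056071817875)
deckbolts ((0.15498898524475635, -0.27849926877744835), 0.9242444273866253)
```

Mean pull is 10.4 N above baseline, and bottle and housing rose equally (0.67 and 0.58 px). Now lower gently, settle, then open.

```bash
python3 -m handwheel '[[[0.4,0,0.2],0,1],[[0.9,0,0.4],0,1],[[1.4,0,0.6],0,1],[[1.9,0,0.8],0,1],[[2.2,0,1.0],0,1]]'
python3 -c "
from h import *
st();print(to([97,-1,74.7],1))"
```

```text
time_s: 28.35
ee_pos: [0.7014, -0.1143, 0.0754]
eef_rot: [3.096, 1.125, -0.014]
force: [-3.0, -1.5, -5.7]
grip_width: 0.0377
 t 28.35 tcp [ 0.7014 -0.1143  0.0754] clamp [97.  -1.  75.4] x [ 0.431 -0.02  -0.902] y [-0.006 -1.     0.02 ] F [-3.03 -1.51 -5.66] w 0.0377 q [-0.26  0.52  1.55  0.17  0.64  1.17]
[0.6 0.  0.3]
```

```bash
python3 -m handwheel '[[[0.2,0,0.2],0,1],[[0.4,0,0.3],0,1],[[0.6,0,0.4],0,1],[[0.6,0,0.4],0,1],[[0.6,0,0.4],0,1]]'
python3 -c "
from h import *
st()"
python3 -m handwheel '[[[0,0,0],0,1],[[0,0,0],0,1],[[0,0,0],0,0.5],[[0,0,0],0,0],[[0,0,0],0,-1]]'
python3 -m handwheel '[[[0,0,0],0,-1],[[0,0,0],0,-1],[[0,0,0],0,-1],[[0,0,0],0,-1],[[0,0,0],0,-1]]'
python3 -m handwheel '[[[0,0,0],0,-1],[[0,0,0],0,-1],[[0,0,0],0,-1],[[0,0,0],0,-1],[[0,0,0],0,-1]]'
python3 -c "
from h import *
st();print(to([97,-1,165],1))"
```

```text
time_s: 28.85
ee_pos: [0.7015, -0.1143, 0.0748]
eef_rot: [3.096, 1.124, -0.014]
force: [-3.6, -0.8, -3.5]
grip_width: 0.0373
 t 28.85 tcp [ 0.7015 -0.1143  0.0748] clamp [97.  -1.  74.8] x [ 0.431 -0.02  -0.902] y [-0.006 -1.     0.02 ] F [-3.61 -0.81 -3.54] w 0.0373 q [-0.26  0.53  1.55  0.17  0.64  1.17]
time_s: 29.35
ee_pos: [0.7022, -0.1143, 0.0757]
eef_rot: [3.095, 1.122, -0.015]
force: [0.4, -0.7, 0.2]
grip_width: 0.0506
time_s: 29.85
ee_pos: [0.7022, -0.1143, 0.0758]
eef_rot: [3.095, 1.122, -0.015]
force: [0.9, 0.0, -0.2]
grip_width: 0.0903
time_s: 30.35
ee_pos: [0.7022, -0.1143, 0.0757]
eef_rot: [3.095, 1.122, -0.014]
force: [-0.1, -0.0, -0.7]
grip_width: 0.0941
 t 30.35 tcp [ 0.7022 -0.1143  0.0757] clamp [97.7 -1.  75.7] x [ 0.433 -0.021 -0.901] y [-0.006 -1.     0.02 ] F [-0.06 -0.03 -0.69] w 0.0941 q [-0.26  0.52  1.55  0.17  0.64  1.17]
[-80.7   1.8 -38. ]
```

Released. Straight up and away.

```bash
python3 -m handwheel '[[[-20,0,-9],0,-1],[[-45,1,-20],0,-1],[[-80,2,-38],0,-1],[[-120,2,-56],0,-1],[[-160,2,-75],0,-1]]'
python3 -m handwheel '[[[-30,0,0],0,-1],[[-60,0,0],0,-1],[[-100,0,20],0,-1],[[-140,0,60],0,-1],[[-170,0,100],0,-1]]'
python3 -m handwheel '[[[0,0,45],0,-1],[[0,0,90],0,-1],[[0,0,135],0,-1],[[0,0,170],0,-1],[[0,0,200],0,-1]]'
python3 ptr.py q4; python3 - <<'E'
from h import *
st()
src=open('ptr.py').read().split("def warp")[1];exec("def warp"+src)
B=np.load('q3.npz');D=np.load('q4.npz')
r=np.hstack([warp('side',M['S'],67,x0=10,x1=62,y0=-42,y1=0,k=6) for M in(B,D)]);r2=np.hstack([warp('top',M['T'],67,x0=10,x1=62,y0=-42,y1=0,k=6) for M in(B,D)])
t=D['T'][110:300,140:450]; t=cv2.resize(t,(624,int(624*190/310)))[:180*2]
s=np.vstack([r,r2]);print(s.shape)
c,d=camera('side');tt,e=camera('top');state(c,d,tt,e)
cv2.imwrite('pics/fin.png',np.clip(s*1.8,0,255).astype(np.uint8))
# glassware and scene change vs start
for n,a,b in(('side',cv2.imread('pics/side0.png'),D['S']),('top',cv2.imread('pics/top0.png'),D['T'])):
    for nm,w in dict(jarA=[.705,.326,.043],jarB=[.458,.399,.038],beaker=[.579,-.442,.045],purple1=[.81,-.006,.05],purple2=[.823,-.114,.05]).items():
        u,v=w2px(n,np.array(w)).astype(int);f=lambda M:np.float32(cv2.cvtColor(M.astype(np.float32),cv2.COLOR_BGR2GRAY)[v-22:v+22,u-22:u+22])
        A,Bb=f(a),f(b)
        if A.shape==(44,44): print(n,nm,np.round(cv2.phaseCorrelate(A,Bb)[0],2),round(float(np.abs(A-Bb).mean()),1))
E
```

```text
time_s: 30.85
ee_pos: [0.7, -0.1127, 0.2541]
eef_rot: [3.095, 1.122, -0.015]
force: [0.1, 0.6, 0.7]
grip_width: 0.0935
time_s: 31.35
ee_pos: [0.5412, -0.1146, 0.3637]
eef_rot: [3.094, 1.121, -0.015]
force: [-0.4, 0.5, 1.4]
grip_width: 0.0938
time_s: 31.85
ee_pos: [0.3596, -0.121, 0.2762]
eef_rot: [3.093, 1.121, -0.016]
force: [-0.6, -0.5, 0.6]
grip_width: 0.0937
 t 32.65 tcp [ 0.3612 -0.1213  0.2769] clamp [-243.3    3.2  276.9] x [ 0.434 -0.021 -0.901] y [-0.005 -1.     0.021] F [ 0.15  0.02 -0.91] w 0.094 q [-0.61 -0.45  2.07  0.27  1.15  0.86]
(504, 624, 3)
side handle 35 [-137.5    2.9  104.6] lo [-141.8  -22.4  101.7] hi [-133.3   32.1  109. ]
side cap 116 [ 77.9  12.6 116.7] lo [64.4 -9.5 96.3] hi [ 91.7  22.5 124.4]
side padtop 25 [44.2  3.9 62.6] lo [ 41.3 -12.1  51.9] hi [49.2 22.5 66.6]
top handle 67 [-135.3    2.2  106.4] lo [-140.8  -28.    97.9] hi [-129.4   24.5  111. ]
top cap 105 [8.170e+01 1.000e-01 1.203e+02] lo [ 66.7 -14.4 112.5] hi [ 96.5  15.4 127.2]
top padtop 43 [44.2  4.8 62. ] lo [ 29.2 -17.8  51.2] hi [48.5 20.6 69.8]
side jarA [0.57 0.52] 5.5
side jarB [0.5  0.54] 5.6
side beaker [0.57 0.62] 6.0
side purple1 [0.47 0.5 ] 5.1
side purple2 [0.45 0.44] 5.3
top jarA [0.57 0.52] 1.6
top jarB [0.51 0.51] 1.5
top beaker [0.45 0.46] 1.5
top purple1 [0.43 0.49] 1.6
top purple2 [0.5  0.47] 1.6
```

```bash
python3 - <<'E'
from h import *
src=open('ptr.py').read().split("def warp")[1];exec("def warp"+src)
for n,k in(('side','S'),('top','T')):
    for f in('q2','q3','q4'):
        w=warp(n,np.load(f+'.npz')[k],67,x0=10,x1=62,y0=-26,y1=-18,k=4).mean(0);q=w[:,1]-w[:,2];x=np.arange(len(q))/4+10
        z=[x[i] for i in range(20,160) if q[i]<-5 and q[i+1]>=-5 or q[i]<0<=q[i+1]][:1]
        print(n,f,'red->green',z,'green x',x[q>10][[0,-1]] if (q>10).any() else None,'gray',w.mean(1)[40:160:8].astype(int).tolist())
hand_in();st()
E
```

```text
side q2 red->green [np.float64(22.75)] green x [24.25 29.  ] gray [59, 60, 64, 69, 77, 87, 93, 95, 93, 88, 76, 64, 63, 80, 106]
side q3 red->green [np.float64(29.0)] green x [31.   34.75] gray [72, 63, 58, 60, 61, 63, 65, 72, 79, 80, 73, 63, 59, 70, 94]
side q4 red->green [np.float64(29.0)] green x [31.  34.5] gray [70, 61, 56, 57, 57, 59, 61, 69, 76, 77, 71, 62, 58, 68, 90]
top q2 red->green [np.float64(24.75)] green x [25.5 31.5] gray [50, 50, 50, 48, 58, 75, 81, 72, 56, 48, 50, 40, 39, 49, 69]
top q3 red->green [np.float64(30.5)] green x [31.5  36.75] gray [87, 62, 49, 50, 52, 52, 44, 44, 60, 71, 67, 46, 38, 51, 61]
top q4 red->green [np.float64(15.25)] green x [31.75 36.75] gray [86, 61, 48, 49, 51, 51, 44, 44, 60, 70, 66, 46, 38, 51, 60]
the job is handed in; nothing more can be done
the job is handed in; nothing more can be done
```

The bottle is clamped, the 10 N pull test held, and the job is handed in at about 32.7 s of the 61 s allowed. No verdict was reported.

**Pumping:** I leaned the tool back about 26° instead of the suggested 35–45°, because rows cannot command a tilt. I built the lean up by pushing against the limit of reach. The lever got three full strokes, after one harmless half stroke that started too far back on the bar. The first full press already moved the jaw about 12 mm, more than one tooth, and I could not explain that. I stopped when the averaged pictures showed the pointer inside the green with the red clear. The lever came back up to rest.

**Pull test:** I gripped the blue cap, raised the force in small steps to about 10.4 N above the reading taken before closing (peak sample 11.8 N), and held it. Bottle and housing rose together and the force followed the deck spring law, so the bottle held. I then lowered it, let go and moved away.

**Last checks:**
- The red and green marks and the pointer profile were unchanged after the pull. This check was numeric only, because the picture limit was reached.
- The lever is at rest and the cap is home in the V stop.
- The jars, the beaker and the purple bottles have not moved.

**Disagreements and blemishes:**
- The fingers sat about 34 mm further back than the reported TCP implied, so the first press missed and I steered by the camera instead.
- The force at the bottom of one stroke reached about 49 N through the fingertips; the arm and the gripper's body touched nothing.
- When the fingers opened, about 3.5 N of upward pull was still on the cap.

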